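# Load and clamp the jar shaker

### The arm

A 6-joint arm with a two-finger parallel gripper is mounted at the origin on the work surface. World frame = base frame: x ahead of the robot, y to its left, z up, the work surface at z = 0. Lengths are in m, angles in rad, forces in N, time in s.
With the tool pointing down it reaches from about 0.375 to 0.975 m from the base axis. Payload 3.8 kg.
Tool frame: the origin (TCP) lies at the centre of the arm's flange, where the gripper is bolted on; the fingertips stand 173 mm ahead of it and the grasp point (between the pads) lies 155 mm ahead of it (bot.tip_reach is the distance from the TCP to the fingertips, in m); z points along the fingers, y is the line along which they close (so a half turn about z gives the same grasp; the last joint's range is limited). The gripper opens to 85 mm and grips with 20 to 120 N. Pads are 22 mm wide; open, the fingers measure 114 mm over their backs; the gripper's body (76 mm by 85 mm) begins 54 mm behind the grasp point. The pads swing forward as they close: fully open they stand 13 mm farther back than shut.
Start: joints at [-0.037, 0.264, 1.604, -0, 1.274, -0.037], TCP at [0.675, -0, 0.405] pointing down, gripper open.
Joint ranges: [-2.63, 2.63], [-0.94, 2.18], [0.31, 2.57], [-1.31, 4.45], [0, 2.66], [-2.55, 2.55]. Speed limits (rad/s): [2.57, 2.57, 3.14, 3.14, 3.14, 3.14].

### API

Orientations are given as a rotation vector (axis times angle).
In Python, from workcell import bot gives the robot as it stands.
- The arm moves only by the tool drive_tool, never from a script. Its arguments are lists of equal length, an entry for each row: "claw": the finger opening in mm, from 0 to 85.4; "slide": the shift along the world's x, y, z each as a share of 0.5 m, from -1 to 1, a list of three; "yaw": the turn about the world's z as a share of 180 degrees, from -1 to 1. A call has 1 to 8 rows; each row is the pose to reach, as a shift and turn from the pose commanded when the call began, turning the shorter way round; what a row does not reach only later rows make up. A row lasts 1/12 s, in which the tool goes at most 41.7 mm and 7.16 degrees, less where a joint would pass 70% of its speed; a pose out of reach is approached as far as the arm can. A call with a number of a shift or a turn outside -1 to 1 is refused whole. A call with a gripper value outside its range is refused whole. The fingers move at their own pace and stop on an object; "newtons" is the grip in N (left out, the last holds). Time passes only in rows, so rows that repeat a pose let the fingers close. It gives the time, the measured TCP pose, the force, the opening and the grip force at its end, in the units of the state.
- bot.read_state(): the state, without advancing time (a new reading comes with each control period).
- bot.read_camera(name): name is "scene" or "side" or "wrist"; returns a dict with "color" (420x560x3 uint8, red, green, blue), "depth" (420x560 float32, m along the optical axis (not along the pixel's ray), 0 where there is no reading), "mtx" (3x3 intrinsics, pixels), "eye" and "rotation" of the camera in the world. Camera axes: x right, y up, looking along -z (the intrinsics and any distortion apply to the point x, -y, -z); pixel columns grow to the right and rows downward; lengths in m; the calibration is good to about 2 mm. A picture is of the moment at which its call begins.
- bot.finish_job(): hands the job in; it is judged then, once.
The state is a dict: "time": time; "q": joint angles; "joint_vel": joint speeds; "joint_torque": joint torques, N m; "tool_pos": TCP position; "tcp_rot": TCP orientation; "wrist_force": force on the tool from outside, world axes, zero at the start; "torque": the same for the moment, N m; "width": opening from 0.0 (shut) to 1.0 (fully open); "grip_force": force on a finger pad.
Only numpy, scipy, OpenCV 4.12 (cv2) and the standard library are available. Lean on these libraries where they do the work, as an engineer would, in place of code of your own. Each camera call takes 0.05 s, during which the arm holds its last target. There are 200 camera calls.

### The job

Load the bench shaker: flip the cam lever over to free the clamp bar, draw the bar back, and stand all the squat amber jars with blue caps (not the tall bottle) upright on the platform between the bar and the fixed fence. Then slide the bar up snug so that it holds the jars against the fence, flip the cam lever fully back over to lock it, and last of all turn the speed dial until its pointer is at the steel set mark. Leave everything else on the bench where it stands.

Things in the scene. Friction and masses are not known exactly. Their poses are not given: they have to be found in the camera images.
- shaker: bench shaker, does not move; white base 250 (x) by 410 mm (y). Own x points away from the robot (turned up to 0.15 rad), y left, z up; origin on the bench below the platform's middle. Black rubber platform: top at z = 70 mm, x -140 to 110, y -146 to 145. Low lip to z = 90 at y -138 to -146, x -10 to 100. Grey console at y 145 to 260, top at z = 100, carries the dial
- fence (a point): foot of the fence's inner face, mid-length, on the platform (shaker x = 85, y = 0, z = 70 mm). Aluminium fence along y on the platform's far side, y -135 to 135 mm, 15 mm thick, 45 mm high. The jars go in a row along y between bar and fence, centres within 120 mm of the middle; room for four at 66 mm spacing (shaker y -99, -33, 33, 99)
- clamp_bar (a joint): clamp bar's slide in m: 0 = drawn fully back towards the robot; grows along the shaker's +x towards the fence, to 0.09. Bar 20 mm thick (x), y -131 to 131 mm, top at z = 114 mm. Gap from its front face to the fence = 0.125 minus this value (one jar, 0.060, at 0.065). Starts at 0.074 to 0.089, too narrow for a jar. Lever free: slides with 3 N, stays where left; locked: the cam jams it
- bar_grip (a point): grip point on the bar's black upright tab, 14 mm below the tab's top; the tab is 14 mm thick along the shaker's y (pinch it in this direction from above), 30 mm along x, rises from z = 96 mm to z = 156 mm, and stands 45 mm behind the bar's front face at shaker y = 75 mm. It moves with the bar
- cam_lever (a joint): angle of the cam lever on the bar, rad: 0 = free, leaning 35 degrees from upright towards the shaker's -y (right, seen from the robot); 0.61 upright; 1.22 = locked, leaning 35 degrees towards +y. A stop at both ends; stays where left; takes a few newtons at its tip; the cam bites above about 0.75. Starts locked
- lever_pivot (a point): the cam lever's pivot axis (along the shaker's x), at z = 93.5 mm, on the bar at shaker y = -85 mm and 45 mm behind the bar's front face; moves with the bar. The lever swings in the shaker's y-z plane; push the ball over along y with the side of closed fingers, fingertips about 30 mm above the pivot, rising about 12 mm with the ball towards upright (it drags on the finger otherwise)
- lever_tip (a point): centre of the lever's black ball end (20 mm diameter), 68 mm from the pivot; the steel stem is 12 mm thick
- speed_dial (a joint): angle of the speed dial in rad, 0 to 4.71, grows clockwise seen from above; at 0 the pointer points 135 degrees counter-clockwise from the shaker's +x; stays where it is left, turns with little effort. Starts between 0.05 and 0.9
- dial_grip (a point): on the dial's vertical axis, 34 mm above the console's top (world z 134 mm), at the height to grip: the bar grip is 46 mm long (along the pointer), 12 mm thick, from z = 112 to 141 mm, on a disc of 50 mm diameter
- dial_pointer (a point): the dial's pointer (white line along the bar grip and beyond it), at 37 mm from the dial's axis, turns with the dial; when the pointer is at the set mark it coincides with set_mark
- set_mark (a point): the place of the set mark, at 37 mm from the dial's axis: a small dark steel block, 16 by 8 mm, 8 mm high, on the rim of the white scale just outside the pointer; it does not move in the run
- mark_ring (a joint): value that joint speed_dial has when the pointer is at the set mark (rad, 1.7 to 3.9)
- jar1: squat amber glass jar with a blue screw cap, standing, 78 mm high; body 60 mm diameter up to z = 46 mm, then shoulder; cap 50 mm diameter from z = 52 to 78 mm (grip here, from above); about 0.14 to 0.28 kg; origin at the centre of its underside, z up its axis. 2 to 4 of the four jars are present, the others absent (None)
- jar2: squat amber glass jar with a blue screw cap, standing, 78 mm high; body 60 mm diameter up to z = 46 mm, then shoulder; cap 50 mm diameter from z = 52 to 78 mm (grip here, from above); about 0.14 to 0.28 kg; origin at the centre of its underside, z up its axis. 2 to 4 of the four jars are present, the others absent (None)
- jar3: squat amber glass jar with a blue screw cap, standing, 78 mm high; body 60 mm diameter up to z = 46 mm, then shoulder; cap 50 mm diameter from z = 52 to 78 mm (grip here, from above); about 0.14 to 0.28 kg; origin at the centre of its underside, z up its axis. 2 to 4 of the four jars are present, the others absent (None)
- jar4: squat amber glass jar with a blue screw cap, standing, 78 mm high; body 60 mm diameter up to z = 46 mm, then shoulder; cap 50 mm diameter from z = 52 to 78 mm (grip here, from above); about 0.14 to 0.28 kg; origin at the centre of its underside, z up its axis. 2 to 4 of the four jars are present, the others absent (None)
- big_bottle: bystander: tall amber bottle with a blue cap, 72 mm diameter, 140 mm high, stands among the jars; stays; origin under its centre
- beaker: bystander: white beaker, 64 mm diameter, 75 mm high, stands among the jars; origin under its centre
- timer: bystander: white timer lying flat, 55 x 75 x 22 mm, beyond the jars
- tip_box: bystander: blue box with clear lid, 85 x 125 x 80 mm, to the left
- tube_rack: bystander: orange tube rack, 70 x 190 mm, 82 mm high, beyond the jars
- wash_bottle: bystander: white bottle, 68 mm diameter, 150 mm high, with a red cap, to the left
Things that resemble listed ones, but are neither listed nor needed, are in the scene too. Leave any yellow look-alike of the jar2 alone.

How it is judged:
On the way, in this order (a step that is already met when the one before it is completed fails the run):
1. the cam lever is flipped over to its free side (below 0.25 rad) (value of joint cam_lever below 0.25 rad), for 0.2 s.
2. all squat jars stand upright on the platform between bar and fence (x of jar1 in the frame of shaker between -0.02 and 0.062 m and y of jar1 in the frame of shaker between -0.12 and 0.12 m and height (world z) of jar1 between 0.066 and 0.076 m and angle between each of jar1, jar2, jar3, jar4's own z axis and vertical below 0.1 rad and x of jar2 in the frame of shaker between -0.02 and 0.062 m and y of jar2 in the frame of shaker between -0.12 and 0.12 m and height (world z) of jar2 between 0.066 and 0.076 m and x of jar3 in the frame of shaker between -0.02 and 0.062 m and y of jar3 in the frame of shaker between -0.12 and 0.12 m and height (world z) of jar3 between 0.066 and 0.076 m and x of jar4 in the frame of shaker between -0.02 and 0.062 m and y of jar4 in the frame of shaker between -0.12 and 0.12 m and height (world z) of jar4 between 0.066 and 0.076 m and linear speed of each of jar1, jar2, jar3, jar4 below 0.02 m/s), for 0.2 s.
3. with the lever still free, the bar is slid up snug against the jars (gap to the fence at most 4 mm more than a jar) (x of jar1 in the frame of shaker between 0.046 and 0.062 m and y of jar1 in the frame of shaker between -0.12 and 0.12 m and height (world z) of jar1 between 0.066 and 0.076 m and angle between each of jar1, jar2, jar3, jar4's own z axis and vertical below 0.1 rad and x of jar2 in the frame of shaker between 0.046 and 0.062 m and y of jar2 in the frame of shaker between -0.12 and 0.12 m and height (world z) of jar2 between 0.066 and 0.076 m and x of jar3 in the frame of shaker between 0.046 and 0.062 m and y of jar3 in the frame of shaker between -0.12 and 0.12 m and height (world z) of jar3 between 0.066 and 0.076 m and x of jar4 in the frame of shaker between 0.046 and 0.062 m and y of jar4 in the frame of shaker between -0.12 and 0.12 m and height (world z) of jar4 between 0.066 and 0.076 m and value of joint clamp_bar between 0.0608 and 0.0685 m and value of joint cam_lever below 0.25 rad), for 0.2 s.
4. the cam lever is flipped fully to its locked side (above 1.02 rad), the jars still clamped (x of jar1 in the frame of shaker between 0.046 and 0.062 m and y of jar1 in the frame of shaker between -0.12 and 0.12 m and height (world z) of jar1 between 0.066 and 0.076 m and angle between each of jar1, jar2, jar3, jar4's own z axis and vertical below 0.1 rad and x of jar2 in the frame of shaker between 0.046 and 0.062 m and y of jar2 in the frame of shaker between -0.12 and 0.12 m and height (world z) of jar2 between 0.066 and 0.076 m and x of jar3 in the frame of shaker between 0.046 and 0.062 m and y of jar3 in the frame of shaker between -0.12 and 0.12 m and height (world z) of jar3 between 0.066 and 0.076 m and x of jar4 in the frame of shaker between 0.046 and 0.062 m and y of jar4 in the frame of shaker between -0.12 and 0.12 m and height (world z) of jar4 between 0.066 and 0.076 m and value of joint clamp_bar between 0.0608 and 0.0685 m and value of joint cam_lever above 1.02 rad), for 0.2 s.
5. the dial's pointer is turned to the set mark (within 4.8 mm, about 7 degrees) (horizontal distance between dial_pointer and set_mark below 0.0048 m and value of joint cam_lever above 1.02 rad), for 0.3 s.
At the end, for the whole second after the job is handed in: Every squat jar stands upright and still on the platform between fence and bar, within 120 mm of the middle; the bar is snug (gap at most 4 mm wider than a jar), the lever locked (above 1.02 rad), the pointer within 4.8 mm (7 degrees) of the set mark (all of step 5 and x of jar1 in the frame of shaker between 0.046 and 0.062 m and y of jar1 in the frame of shaker between -0.12 and 0.12 m and height (world z) of jar1 between 0.066 and 0.076 m and angle between each of jar1, jar2, jar3, jar4's own z axis and vertical below 0.1 rad and x of jar2 in the frame of shaker between 0.046 and 0.062 m and y of jar2 in the frame of shaker between -0.12 and 0.12 m and height (world z) of jar2 between 0.066 and 0.076 m and x of jar3 in the frame of shaker between 0.046 and 0.062 m and y of jar3 in the frame of shaker between -0.12 and 0.12 m and height (world z) of jar3 between 0.066 and 0.076 m and x of jar4 in the frame of shaker between 0.046 and 0.062 m and y of jar4 in the frame of shaker between -0.12 and 0.12 m and height (world z) of jar4 between 0.066 and 0.076 m and value of joint clamp_bar between 0.0608 and 0.0685 m and linear speed of each of jar1, jar2, jar3, jar4 below 0.02 m/s); the robot touches nothing.
It fails at once if a bystander is moved more than 6 cm or tipped over (distance of any of big_bottle, beaker, timer, tip_box, tube_rack, wash_bottle from where it was at the start of the episode above 0.06 m or angle between any of big_bottle, beaker, timer, tip_box, tube_rack, wash_bottle's own z axis and vertical above 0.5 rad).
Of jar1, jar2, jar3, jar4 only 2 to 4 are there at a start; the rules pass over those that are not, and their reading is None.
At some moment in a run one of jar1, jar2, jar3, jar4 may be knocked a few centimetres aside while the robot is not near it.
It also fails if it takes over 210 s, if anything falls off the work surface, if the arm or the gripper's body presses on something with over 40 N, if the wrist force passes 120 N, or if a joint passes its speed limit or range.

## Working session

There is one attempt and no reset: what is moved stays moved. The work goes in short steps, Python scripts to look and compute and a tool call to move; the robot and the scene stay as the last step left them, time stands still between calls to the robot, and variables do not carry over. Pictures are saved under pics/ and viewed, at most 14 in all, crops included, and the job is handed in when it is done.

Besides the shell and the picture viewer there is one more tool, called after ">>>" by a JSON object that holds its "fn" and its "kwargs", one argument or row to a line. drive_tool: Moves the arm, as the interface text tells. Shift numbers are shares of 0.5 m and turn numbers shares of 180 degrees, none past 1 either way. Its arguments: {"type":"object","properties":{"claw":{"type":"array","items":{"type":"number"}},"slide":{"type":"array","items":{"type":"array","items":{"type":"number"}}},"yaw":{"type":"array","items":{"type":"number"}},"newtons":{"type":"number"}},"required":["claw","slide","yaw"]}

```bash
mkdir -p pics; ls; cat > h.py <<'E'
import numpy as np, cv2
from workcell import bot
def cam(n):
    c=bot.read_camera(n); np.savez('last_%s.npz'%n,**c); return c
def load(n): return dict(np.load('last_%s.npz'%n))
def rays(c,uv):
    uv=np.atleast_2d(uv).astype(float); K=c['mtx']
    d=np.stack([(uv[:,0]-K[0,2])/K[0,0],-(uv[:,1]-K[1,2])/K[1,1],-np.ones(len(uv))],1)
    return np.array(c['eye']),d@np.array(c['rotation']).T
def onplane(c,uv,z):
    e,d=rays(c,uv); return e+d*((z-e[2])/d[:,2])[:,None]
def cloud(c):
    v,u=np.mgrid[0:420,0:560]; e,d=rays(c,np.stack([u.ravel(),v.ravel()],1))
    return (e+d*c['depth'].ravel()[:,None]).reshape(420,560,3)
def save(c,f): cv2.imwrite('pics/'+f,c['color'][:,:,::-1])
E
python3 - <<'E'
from h import *
print(bot.read_state())
a=[]
for n in['scene','side','wrist']:
    c=cam(n); print(n,c.keys(),c['mtx'].tolist(),c['eye'],np.round(c['rotation'],3).tolist())
    save(c,n+'0.png')
E
```

```text
pics
{'time': 0.0, 'q': array([-3.69211168e-02,  2.64754568e-01,  1.60541133e+00,  4.50202505e-05,
        1.27372878e+00, -3.69114103e-02]), 'joint_vel': array([-2.16115701e-04, -7.36318487e-06, -2.10763877e-03, -2.70678092e-04,
       -9.18736940e-04,  1.50001842e-03]), 'joint_torque': array([ 6.10465631e-04, -5.15121067e+01, -3.67308676e+01, -4.07824507e-05,
        1.31324201e-02,  1.46811578e-05]), 'tool_pos': array([6.74638983e-01, 4.74053508e-06, 4.03340485e-01]), 'tcp_rot': array([-2.22025286, -2.22020194,  0.00240995]), 'wrist_force': array([-0.29482373, -0.81635312,  0.2574558 ]), 'torque': array([ 0.02217236,  0.00753567, -0.01068187]), 'grip_force': 0.0, 'width': 1.0043662212063473}
scene dict_keys(['color', 'depth', 'mtx', 'eye', 'rotation']) [[490.30353293031476, 0.0, 277.4655831576755], [0.0, 490.30353293031476, 208.68090708887286], [0.0, 0.0, 1.0]] [1.34622505 1.1046818  1.11743588] [0.36, 1.198, 2.33]
side dict_keys(['color', 'depth', 'mtx', 'eye', 'rotation']) [[391.7907759099174, 0.0, 279.4440267797262], [0.0, 391.7907759099174, 210.9547971190771], [0.0, 0.0, 1.0]] [ 0.30285022 -1.00034516  0.98629103] [0.852, -0.121, -0.272]
wrist dict_keys(['color', 'depth', 'mtx', 'eye', 'rotation']) [[290.23773022698504, 0.0, 277.81418146065306], [0.0, 290.23773022698504, 206.4638346628268], [0.0, 0.0, 1.0]] [0.67453919 0.07583162 0.37164688] [-0.297, 0.002, -0.002]
```

```bash
sed -i "s/@np.array(c\['rotation'\]).T/@cv2.Rodrigues(np.array(c['rotation'],float))[0].T/" h.py
python3 - <<'E'
from h import *
for n in ['scene','side','wrist']:
    c=load(n); P=cloud(c); print(n,np.round(P[[100,210,300,400],[280]*4],3).tolist())
a,b=load('scene')['color'],load('side')['color']
E
```

```text
scene [[0.675, 0.068, 0.595], [0.491, -0.205, -0.002], [0.761, 0.217, 0.017], [0.939, 0.494, -0.001]]
side [[0.881, 0.951, 0.034], [0.598, -0.003, 0.09], [0.508, -0.303, -0.003], [0.413, -0.624, 0.078]]
wrist [[0.677, 0.096, -0.002], [0.677, -0.043, -0.001], [0.677, -0.183, -0.001], [0.675, 0.012, 0.319]]
```

View pics/scene0.png

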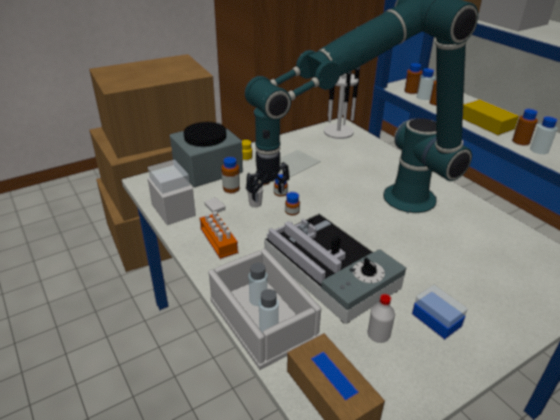

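View pics/side0.png

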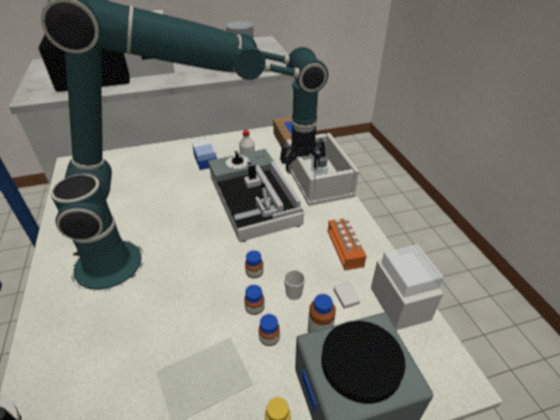

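Side view: three blue-capped jars at (254,258), (254,293), (269,324), tall bottle at (322,305), beaker (294,284), yellow look-alike (278,410); shaker around (255,195). Scene view: lever and dial at (310,225), (369,268).

```bash
python3 - <<'E'
from h import *
for n in ['scene','side']:
    c=load(n); P=cloud(c); hsv=cv2.cvtColor(c['color'],cv2.COLOR_RGB2HSV)
    m=cv2.inRange(hsv,(105,150,60),(125,255,255)); k,l,s,ce=cv2.connectedComponentsWithStats(m)
    for i in range(1,k):
        if s[i,4]<25: continue
        p=P[l==i]; p=p[(p[:,2]>-.02)&(p[:,2]<.3)]
        if len(p)<10: continue
        z=np.percentile(p[:,2],95); print(n,ce[i].round(),s[i,4],'top',z.round(3),p[p[:,2]>z-.006].mean(0).round(3))
# shaker top-down map
M=np.zeros((700,600,3),np.uint8); 
for n in ['scene','side']:
    c=load(n);P=cloud(c);
    # upsample
    col=cv2.resize(c['color'],None,fx=3,fy=3); Q=cv2.resize(P,None,fx=3,fy=3,interpolation=cv2.INTER_NEAREST)
    ok=(Q[...,2]>.03)&(Q[...,2]<.2)
    np.savez('x.npz')
c=load('side'); 
im=cv2.resize(c['color'][130:250,190:320],None,fx=5,fy=5,interpolation=cv2.INTER_CUBIC)
d=load('scene'); im2=cv2.resize(d['color'][200:320,255:415],None,fx=5,fy=5,interpolation=cv2.INTER_CUBIC)
cv2.imwrite('pics/c2.png',im2[:,:,::-1]);
E
```

```text
scene [409.  57.] 1448 top 0.281 [-0.739 -0.742  0.287]
scene [392. 105.] 1540 top 0.261 [-0.478 -0.741  0.275]
scene [530. 114.] 104 top 0.266 [-0.595  0.057  0.263]
scene [549. 122.] 112 top 0.265 [-0.593  0.145  0.262]
scene [514. 171.] 3386 top 0.124 [-0.467  0.111  0.123]
scene [230. 161.] 109 top 0.145 [ 0.586 -0.431  0.142]
scene [292. 197.] 99 top 0.083 [ 0.464 -0.165  0.08 ]
scene [436. 322.] 554 top 0.052 [0.429 0.544 0.05 ]
scene [334. 376.] 709 top 0.086 [0.82  0.554 0.083]
side [290. 127.] 44 top 0.088 [0.812 0.568 0.085]
side [203. 163.] 72 top 0.049 [0.389 0.455 0.047]
side [253. 258.] 154 top 0.081 [ 0.457 -0.179  0.078]
side [253. 293.] 202 top 0.081 [ 0.426 -0.311  0.078]
side [323. 304.] 254 top 0.143 [ 0.584 -0.441  0.14 ]
side [268. 324.] 242 top 0.081 [ 0.442 -0.419  0.078]
side [309. 390.] 156 top 0.122 [ 0.478 -0.632  0.12 ]
```

View pics/c2.png

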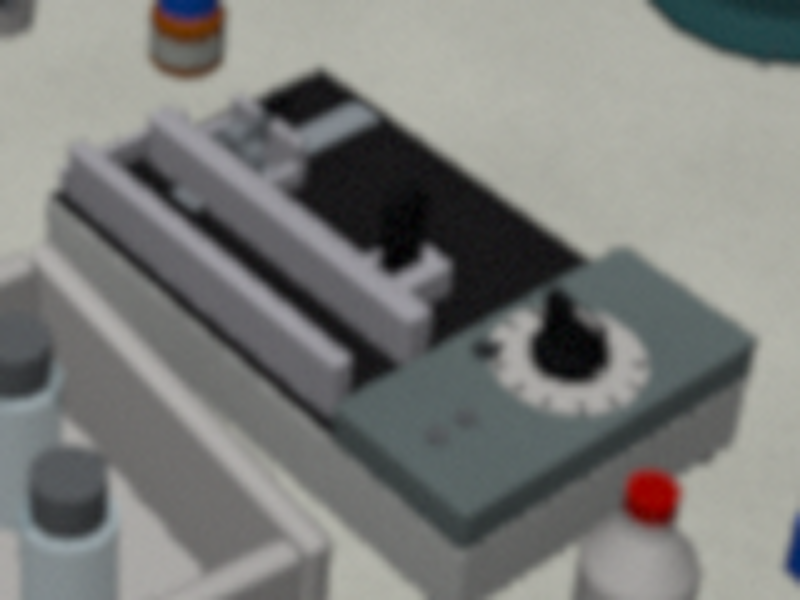

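The dial is at about (570,345) in the crop with the dark set mark at (487,350); the tab at (405,220), lever cluster near (250,140). I'll look from above with the wrist camera.

>>> {"fn": "drive_tool", "kwargs": {
  "claw": [85,85,85,85,85,85,85],
  "slide": [
    [-0.1,0.26,0.2],
    [-0.1,0.26,0.2],
    [-0.1,0.26,0.2],
    [-0.1,0.26,0.2],
    [-0.1,0.26,0.2],
    [-0.1,0.26,0.2],
    [-0.1,0.26,0.2]
  ],
  "yaw": [0,0,0,0,0,0,0]
}}

```text
time: 0.73
tool_pos: [0.6249, 0.13, 0.5042]
tcp_rot: [2.22, 2.222, -0.001]
wrist_force: [-0.0, -0.1, -0.7]
width: 0.993
grip_force: 0.0
```

```bash
python3 - <<'E'
from h import *
c=cam('wrist'); print(c['eye'],bot.read_state()['tool_pos'])
cv2.imwrite('pics/w1.png',cv2.resize(c['color'],(784,588),interpolation=cv2.INTER_CUBIC)[:,:,::-1])
E
```

```text
[0.62471203 0.20581399 0.47230826] [0.62499855 0.12933437 0.50306279]
```

View pics/w1.png

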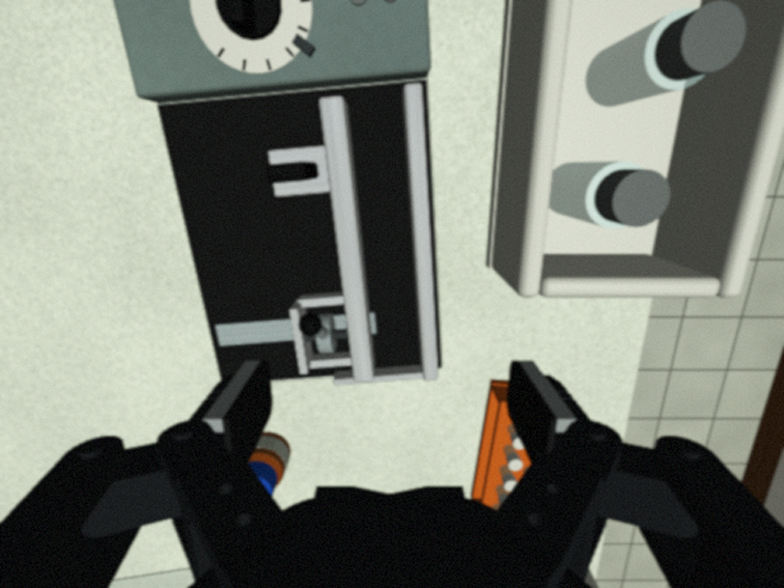

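Wrist view: platform with fence (420,230), bar (345,230), tab (295,170), lever ball (310,325), set mark (303,45) next to the dial (248,8, cut off). One more view further left.

>>> {"fn": "drive_tool", "kwargs": {
  "claw": [85,85,85,85,85],
  "slide": [
    [0,0.2,0],
    [0,0.2,0],
    [0,0.2,0],
    [0,0.2,0],
    [0,0.2,0]
  ],
  "yaw": [0,0,0,0,0]
}}

```text
time: 1.2
tool_pos: [0.6254, 0.2296, 0.5022]
tcp_rot: [-2.22, -2.221, 0.006]
wrist_force: [-0.9, -0.8, -0.3]
width: 0.997
grip_force: 0.0
```

```bash
cp last_wrist.npz w1.npz; python3 - <<'E'
from h import *
c=cam('wrist'); cv2.imwrite('pics/w2.png',cv2.resize(c['color'],(784,588),interpolation=cv2.INTER_CUBIC)[:,:,::-1])
for f in ['w1.npz','last_wrist.npz']:
    c=dict(np.load(f)); P=cloud(c); hsv=cv2.cvtColor(c['color'],cv2.COLOR_RGB2HSV)
    m=((P[...,2]>.107)&(P[...,2]<.122)&(P[...,0]>.45)&(P[...,0]<.8)&(P[...,1]>-.12)&(hsv[...,2]>100)).astype(np.uint8)
    k,l,s,ce=cv2.connectedComponentsWithStats(m)
    for i in range(1,k):
        if s[i,4]<150: continue
        r=cv2.minAreaRect(P[l==i][:,:2].astype(np.float32)*1000); print(f,ce[i].round(),s[i,4],'z',np.median(P[l==i][:,2]).round(4),np.round(r[0],1),np.round(r[1],1),round(r[2],2))
    m=((P[...,2]>.13)&(P[...,2]<.17)&(P[...,0]>.45)&(P[...,0]<.8)&(P[...,1]>-.12)).astype(np.uint8)
    k,l,s,ce=cv2.connectedComponentsWithStats(m)
    for i in range(1,k):
        if s[i,4]<30: continue
        r=cv2.minAreaRect(P[l==i][:,:2].astype(np.float32)*1000); print(' hi',ce[i].round(),s[i,4],'z',np.percentile(P[l==i][:,2],[50,95]).round(4),np.round(r[0],1),np.round(r[1],1),round(r[2],2))
E
```

```text
w1.npz [301. 162.] 2492 z 0.1137 [654.5 134.7] [ 14.8 268.5] 4.79
w1.npz [247. 167.] 3242 z 0.1127 [587.7 128.8] [ 20.3 261.3] 4.82
w1.npz [420. 138.] 318 z 0.1182 [795.4 180.8] [39.5  9.1] 89.92
 hi [169.   9.] 265 z [0.1394 0.1411] [515.7 311.1] [12.3 15.9] 0.49
 hi [206. 122.] 427 z [0.1546 0.1559] [546.9 200.6] [29.8 13.9] 4.87
 hi [434. 140.] 195 z [0.1427 0.1512] [798.4 181.1] [ 3.  19.7] 0.21
 hi [221. 232.] 238 z [0.1571 0.1602] [559.4  73.1] [18.7 28. ] 27.26
last_wrist.npz [300. 237.] 1966 z 0.1136 [654.4 135.1] [ 14.7 268.7] 4.74
last_wrist.npz [250. 241.] 2604 z 0.1126 [587.2 129.1] [ 20.6 261.4] 4.74
last_wrist.npz [411. 216.] 253 z 0.1181 [795.4 181.6] [41.  9.] 89.69
 hi [177.  96.] 603 z [0.1397 0.1412] [515.4 326.2] [45.4 12.6] 89.81
 hi [212. 209.] 444 z [0.1538 0.1558] [546.7 201.1] [29.7 14.1] 4.44
 hi [423. 224.] 171 z [0.143  0.1513] [798.2 181.1] [22.1  3.6] 89.99
 hi [226. 304.] 199 z [0.1563 0.1603] [557.4  78.6] [16.4 18.9] 65.07
```

View pics/w2.png

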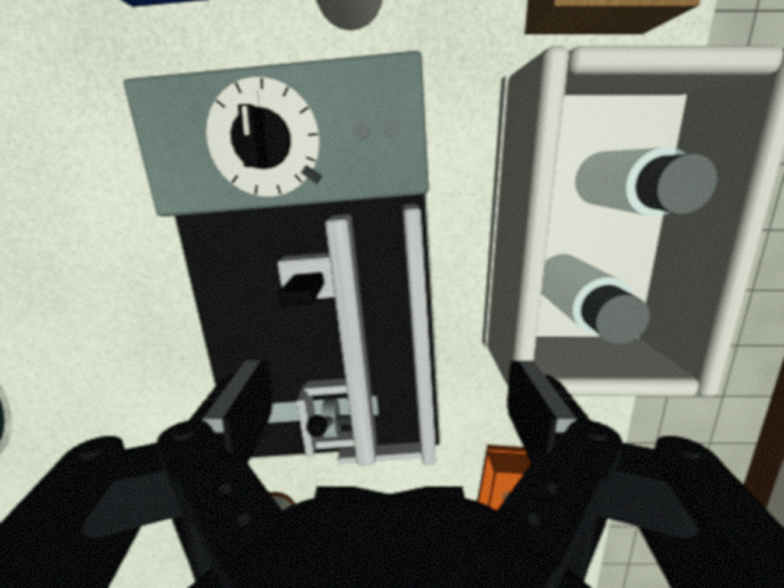

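```bash
python3 - <<'E'
from h import *
O=np.array([.5623,.1272]);a=np.radians(4.77);R=np.array([[np.cos(a),-np.sin(a)],[np.sin(a),np.cos(a)]])
ax=np.array([.5154,.3262])
for f,(u,v) in [('w1.npz',(303/1.4,45/1.4)),('last_wrist.npz',(311/1.4,174/1.4))]:
    c=dict(np.load(f)); P=cloud(c)
    g=cv2.cvtColor(c['color'],cv2.COLOR_RGB2GRAY); m=np.zeros_like(g); 
    u0,v0=int(u)-9,int(v)-9; m[v0:v0+19,u0:u0+19]=g[v0:v0+19,u0:u0+19]<62
    k,l,s,ce=cv2.connectedComponentsWithStats(m); i=l[int(round(v)),int(round(u))]
    ys,xs=np.where(l==i); print(f,s[i],ce[i],'z',np.median(P[ys,xs,2]).round(4))
    q=onplane(c,ce[i],.106)[0,:2]; d=R.T@(q-ax); ang=np.degrees(np.arctan2(d[1],d[0]))
    print(q.round(4),'r',np.hypot(*d).round(4),'shaker ang',ang.round(1),'dial',(135-ang).round(1))
    # white pointer line on grip
    hsv=cv2.cvtColor(c['color'],cv2.COLOR_RGB2HSV)
    sc=(P[...,2]>.132)&(P[...,2]<.146)&(np.hypot(P[...,0]-ax[0],P[...,1]-ax[1])<.04)
    w=sc&(g>110); print('grip',P[sc].mean(0).round(4),'line',P[w].mean(0).round(4),w.sum(), 'line y range',P[w][:,1].min().round(4) if w.any() else 0,P[w][:,1].max().round(4) if w.any() else 0)
    disc=(P[...,2]>.098)&(P[...,2]<.106)&(np.hypot(P[...,0]-ax[0],P[...,1]-ax[1])<.06)&(g>150)
    if f[0]=='l': print('disc',cv2.minEnclosingCircle(P[disc][:,:2].astype(np.float32)*1000))
E
```

```text
w1.npz [211  27  14  13  85] [217.63529412  33.11764706] z 0.1084
[0.5577 0.2959] r 0.052 shaker ang -40.4 dial 175.4
grip [0.5166 0.3097 0.1388] line [nan nan nan] 0 line y range 0 0
last_wrist.npz [217 120  12  10  53] [222.79245283 124.54716981] z 0.1084
[0.5575 0.2968] r 0.0513 shaker ang -39.7 dial 174.7
grip [0.5165 0.3268 0.1392] line [0.5152 0.3365 0.14  ] 101 line y range 0.3035 0.3489
disc ((515.6962890625, 330.1124572753906), 52.33568572998047)<stdin>:15: RuntimeWarning: Mean of empty slice.
  ret = um.true_divide(
```

Set mark at dial ≈175°, pointer now ≈50° (along world +y). Shaker: origin (0.5623, 0.1272), turned 4.77°; bar at 0.075. First the lever: closed fingers go to its +y side.

>>> {"fn": "drive_tool", "kwargs": {
  "claw": [0,0,0,0,0,0],
  "slide": [
    [-0.144,-0.228,-0.21],
    [-0.144,-0.228,-0.21],
    [-0.144,-0.228,-0.21],
    [-0.144,-0.228,-0.21],
    [-0.144,-0.228,-0.21],
    [-0.144,-0.228,-0.21]
  ],
  "yaw": [0.0265,0.0265,0.0265,0.0265,0.0265,0.0265]
}}

```text
time: 1.75
tool_pos: [0.5506, 0.1126, 0.3958]
tcp_rot: [-2.129, -2.304, 0.01]
wrist_force: [1.1, -0.5, 0.4]
width: 0.139
grip_force: 0.0
```

>>> {"fn": "drive_tool", "kwargs": {
  "claw": [0,0,0,0,0,0],
  "slide": [
    [0,0,-0.08],
    [0,0,-0.15],
    [0,0,-0.2],
    [0,0,-0.207],
    [0,0,-0.207],
    [0,0,-0.207]
  ],
  "yaw": [0,0,0,0,0,0]
}}

```text
time: 2.25
tool_pos: [0.5547, 0.1161, 0.2984]
tcp_rot: [2.126, 2.31, 0.004]
wrist_force: [0.1, -0.6, -0.1]
width: 0.0
grip_force: 0.0
```

>>> {"fn": "drive_tool", "kwargs": {
  "claw": [0,0,0,0,0,0,0,0],
  "slide": [
    [0.001,-0.014,0],
    [0.002,-0.028,0],
    [0.004,-0.044,0.004],
    [0.005,-0.06,0.01],
    [0.006,-0.074,0.015],
    [0.007,-0.088,0.02],
    [0.008,-0.1,0.023],
    [0.009,-0.108,0.024]
  ],
  "yaw": [0,0,0,0,0,0,0,0]
}}

```text
time: 2.92
tool_pos: [0.558, 0.061, 0.3096]
tcp_rot: [2.126, 2.31, 0.002]
wrist_force: [0.2, 1.3, 1.3]
width: 0.0
grip_force: 0.5
```

>>> {"fn": "drive_tool", "kwargs": {
  "claw": [0,0,0,0,0,0,0,0],
  "slide": [
    [0.001,-0.012,-0.002],
    [0.002,-0.024,-0.006],
    [0.003,-0.034,-0.012],
    [0.004,-0.042,-0.018],
    [0.004,-0.046,-0.022],
    [0.004,-0.046,-0.024],
    [0.004,-0.046,-0.024],
    [0.004,-0.046,-0.024]
  ],
  "yaw": [0,0,0,0,0,0,0,0]
}}

```text
time: 3.58
tool_pos: [0.5592, 0.039, 0.2956]
tcp_rot: [-2.126, -2.312, 0.002]
wrist_force: [-0.3, 0.4, 0.3]
width: -0.001
grip_force: 0.0
```

>>> {"fn": "drive_tool", "kwargs": {
  "claw": [85,85,85,85,85,85,85,85],
  "slide": [
    [0,0.01,0.08],
    [0,0.02,0.16],
    [0,0.1,0.24],
    [0,0.18,0.3],
    [0,0.25,0.3],
    [-0.02,0.32,0.3],
    [-0.027,0.323,0.3],
    [-0.027,0.323,0.3]
  ],
  "yaw": [0,0,0,0,0,0,0,0]
}}

```text
time: 4.25
tool_pos: [0.5449, 0.2033, 0.4465]
tcp_rot: [-2.121, -2.317, -0.001]
wrist_force: [-0.7, -1.2, -0.4]
width: 0.994
grip_force: 0.0
```

```bash
python3 - <<'E'
from h import *
print(bot.read_state()['tool_pos'])
c=cam('wrist'); cv2.imwrite('pics/w3.png',c['color'][:,:,::-1]); P=cloud(c)
m=((P[...,2]>.13)&(P[...,2]<.17)&(P[...,0]>.45)&(P[...,0]<.63)&(P[...,1]>-.12)&(P[...,1]<.25)).astype(np.uint8)
k,l,s,ce=cv2.connectedComponentsWithStats(m)
for i in range(1,k):
    if s[i,4]<30: continue
    r=cv2.minAreaRect(P[l==i][:,:2].astype(np.float32)*1000); print(' hi',ce[i].round(),s[i,4],'z',np.percentile(P[l==i][:,2],[50,95]).round(4),np.round(r[0],1),np.round(r[1],1),round(r[2],2))
E
```

```text
[0.54490338 0.20327025 0.44649868]
 hi [279. 203.] 614 z [0.154  0.1555] [546.4 200.7] [30.  14.3] 4.34
 hi [278. 347.] 95 z [0.1348 0.1391] [561.2  21.5] [10.9  7.7] 7.71
```

View pics/w3.png

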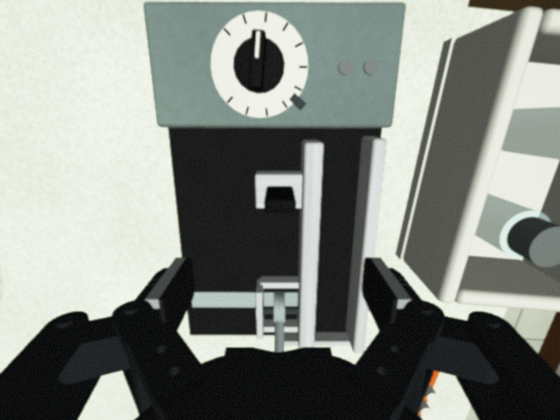

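The lever (stem at (279,320)) now leans to -y, tab at (279,200). Turn for the tab.

>>> {"fn": "drive_tool", "kwargs": {
  "claw": [45,45,45,45,45,45,45,45],
  "slide": [
    [0,0,0],
    [0,0,0],
    [0,0,0],
    [0,0,0],
    [0,0,0],
    [0,0,0],
    [0,0,0],
    [0,0,0]
  ],
  "yaw": [0.5,0.5,0.5,0.5,0.5,0.5,0.5,0.5]
}}

```text
time: 4.97
tool_pos: [0.5462, 0.1985, 0.4451]
tcp_rot: [-0.751, -3.049, 0.003]
wrist_force: [-0.1, 0.2, 0.1]
width: 0.529
grip_force: 0.0
```

>>> {"fn": "drive_tool", "kwargs": {
  "claw": [45,45,45,45,45,45,45,45],
  "slide": [
    [0,0,0],
    [0,0,0],
    [0,0,0],
    [0,0,0],
    [0,0,0],
    [0,0,0],
    [0,0,0],
    [0,0,0]
  ],
  "yaw": [0.182,0.182,0.182,0.182,0.182,0.182,0.182,0.182]
}}

```text
time: 5.63
tool_pos: [0.5461, 0.1995, 0.4456]
tcp_rot: [0.127, -3.138, 0.001]
wrist_force: [0.1, 0.5, 0.8]
width: 0.524
grip_force: 0.0
```

```bash
python3 - <<'E'
from h import *
s=bot.read_state(); print(s['tool_pos'],s['tcp_rot'],s['q'])
c=cam('side'); P=cloud(c)
m=((P[...,2]>.125)&(P[...,2]<.17)&(P[...,0]>.52)&(P[...,0]<.59)&(P[...,1]>-.05)&(P[...,1]<.12))
print(m.sum(),P[m].mean(0),P[m].min(0),P[m].max(0))
E
```

```text
[0.54613898 0.19950093 0.44563915] [ 1.27417077e-01 -3.13820860e+00  1.03803969e-03] [ 3.07523741e-01  6.48281442e-02  1.75842921e+00 -4.40894503e-04
  1.31927968e+00 -1.34432178e+00]
37 [0.56189211 0.00364187 0.1511654 ] [ 0.55435775 -0.00659103  0.12500628] [0.57070801 0.0158851  0.16313905]
```

>>> {"fn": "drive_tool", "kwargs": {
  "claw": [45,45,45,45,45,45],
  "slide": [
    [0,0,-0.08],
    [0,0,-0.16],
    [0,0,-0.23],
    [0,0,-0.28],
    [0,0,-0.299],
    [0,0,-0.299]
  ],
  "yaw": [0,0,0,0,0,0]
}}

```text
time: 6.18
tool_pos: [0.5446, 0.1999, 0.2933]
tcp_rot: [0.131, -3.133, 0.003]
wrist_force: [-0.2, -0.0, -0.7]
width: 0.524
grip_force: 0.0
```

>>> {"fn": "drive_tool", "kwargs": {
  "claw": [5,5,5,5,5,5,5,5],
  "slide": [
    [0,0,0],
    [0,0,0],
    [0,0,0],
    [0,0,0],
    [0,0,0],
    [0,0,0],
    [0,0,0],
    [0,0,0]
  ],
  "yaw": [0,0,0,0,0,0,0,0],
  "newtons": 30
}}

```text
time: 6.85
tool_pos: [0.5473, 0.1996, 0.2995]
tcp_rot: [-0.133, 3.134, -0.003]
wrist_force: [1.6, -5.5, 0.7]
width: 0.151
grip_force: 31.3
```

>>> {"fn": "drive_tool", "kwargs": {
  "claw": [5,5,5,5,5,5,5,5],
  "slide": [
    [-0.02,-0.0017,0],
    [-0.045,-0.0038,0],
    [-0.07,-0.0058,0],
    [-0.095,-0.008,0],
    [-0.12,-0.01,0],
    [-0.1455,-0.0122,0],
    [-0.1455,-0.0122,0],
    [-0.1455,-0.0122,0]
  ],
  "yaw": [0,0,0,0,0,0,0,0]
}}

```text
time: 7.52
tool_pos: [0.4735, 0.1933, 0.2995]
tcp_rot: [-0.133, 3.136, -0.004]
wrist_force: [-0.9, -7.2, 4.2]
width: 0.16
grip_force: 33.0
```

>>> {"fn": "drive_tool", "kwargs": {
  "claw": [45,45,45,45,45,45,45],
  "slide": [
    [0,0,0],
    [0,0,0],
    [0,0,0],
    [0,0,0.08],
    [0,0,0.16],
    [0,0,0.24],
    [0,0,0.26]
  ],
  "yaw": [0,0,0,0,0,0,0]
}}

```text
time: 8.1
tool_pos: [0.4751, 0.1953, 0.4351]
tcp_rot: [-0.132, 3.127, 0.006]
wrist_force: [1.4, 0.2, 1.1]
width: 0.525
grip_force: 0.0
```

```bash
python3 - <<'E'
from h import *
s=bot.read_state(); print(s['tool_pos'],s['q'])
c=cam('side'); save(c,'s2.png'); P=cloud(c); hsv=cv2.cvtColor(c['color'],cv2.COLOR_RGB2HSV)
m=cv2.inRange(hsv,(105,150,60),(125,255,255)); k,l,st,ce=cv2.connectedComponentsWithStats(m)
for i in range(1,k):
    if st[i,4]<25: continue
    p=P[l==i]; z=np.percentile(p[:,2],95); t=p[p[:,2]>z-.006]
    (x,y),r=cv2.minEnclosingCircle(t[:,:2].astype(np.float32)*1000); print(ce[i].round(),st[i,4],z.round(3),round(x),round(y),round(r))
E
```

```text
[0.47506458 0.19527963 0.43508735] [ 3.41414169e-01 -6.69673992e-02  1.90942677e+00  2.83266003e-04
  1.28633566e+00 -1.31387817e+00]
[292. 129.] 91 0.087 815 542 62
[203. 163.] 72 0.048 388 459 22
[  8. 191.] 61 -0.079 -503 723 7
[ 16. 206.] 32 -0.194 -503 725 4
[253. 258.] 155 0.081 389 -581 428
[253. 293.] 201 0.08 426 -309 22
[323. 304.] 253 0.143 584 -440 23
[268. 324.] 242 0.081 373 -698 310
[309. 390.] 160 0.122 390 -796 223
```

View pics/s2.png

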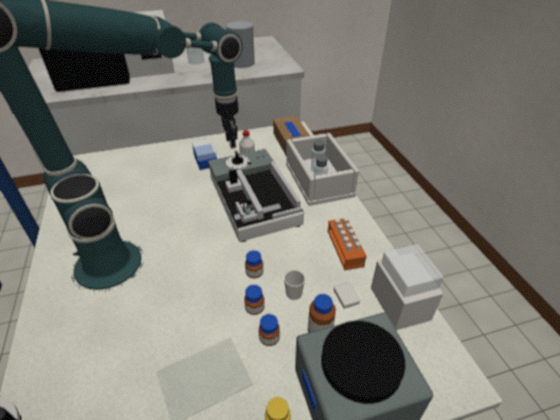

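Side view: bar now drawn back near the tab (232,175), jars at (253,263), (253,299), (268,328) unchanged. Move over the jars.

>>> {"fn": "drive_tool", "kwargs": {
  "claw": [80,80,80,80,80,80,80,80],
  "slide": [
    [0.08,-0.08,0.05],
    [0.1,-0.88,0.05],
    [0.1,-0.88,0.05],
    [0.1,-0.88,0.05],
    [0.1,-0.88,0.05],
    [0.1,-0.88,0.05],
    [0.05,-0.88,0.05],
    [0.01,-0.88,0.05]
  ],
  "yaw": [-0.5,-0.5,-0.5,-0.5,-0.5,-0.5,-0.5,-0.5]
}}

```text
time: 8.82
tool_pos: [0.5014, -0.1249, 0.4483]
tcp_rot: [-1.397, -2.813, -0.0]
wrist_force: [0.0, -0.6, 0.3]
width: 0.938
grip_force: 0.0
```

>>> {"fn": "drive_tool", "kwargs": {
  "claw": [80,80,80,80,80,80,80,80],
  "slide": [
    [0,-0.1,0],
    [0,-0.18,0],
    [0,-0.2,0],
    [0,-0.2,0],
    [0,-0.2,0],
    [0,-0.2,0],
    [0,-0.2,0],
    [0,-0.2,0]
  ],
  "yaw": [-0.182,-0.182,-0.182,-0.182,-0.182,-0.182,-0.182,-0.182]
}}

```text
time: 9.48
tool_pos: [0.5014, -0.2227, 0.4486]
tcp_rot: [-2.124, -2.314, 0.0]
wrist_force: [0.6, -0.1, -0.1]
width: 0.934
grip_force: 0.0
```

```bash
cat > jars.py <<'E'
from h import *
s=bot.read_state(); print(s['tool_pos'],s['tcp_rot'],s['q'].round(2))
c=cam('wrist'); P=cloud(c); hsv=cv2.cvtColor(c['color'],cv2.COLOR_RGB2HSV)
m=cv2.inRange(hsv,(105,150,50),(125,255,255)); k,l,st,ce=cv2.connectedComponentsWithStats(m)
for i in range(1,k):
    if st[i,4]<60: continue
    p=P[l==i]; z=np.percentile(p[:,2],90); ys,xs=np.where((l==i)&(abs(P[...,2]-z)<.006))
    (u,v),r=cv2.minEnclosingCircle(np.stack([xs,ys],1).astype(np.float32))
    w=onplane(c,(u,v),z)[0]; print('cap px',round(u),round(v),'n',st[i,4],'w',w.round(4),'dia',(2*r/c['mtx'][0,0]*np.median(c['depth'][ys,xs])).round(4))
E
python3 jars.py; python3 -c "
from h import *
save(load('wrist'),'w4.png')"
```

```text
[ 0.50136429 -0.22270503  0.44864971] [-2.12376665e+00 -2.31391558e+00  2.40707434e-04] [-0.46 -0.    1.82  0.    1.32 -0.55]
cap px 246 136 n 1430 w [ 0.46   -0.17    0.0779] dia 0.05
cap px 216 240 n 1061 w [ 0.4284 -0.3004  0.0777] dia 0.0478
cap px 225 313 n 822 w [ 0.4432 -0.4085  0.0774] dia 0.0469
```

View pics/w4.png

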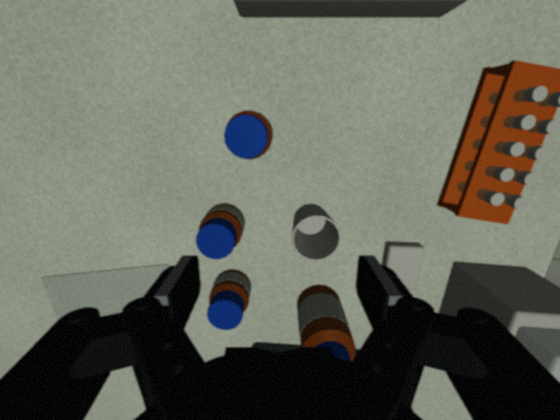

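Wrist view shows three jars at (247,135), (216,238), (225,310), beaker (315,235), tall bottle (328,330); only three squat jars exist. Grasp the first.

>>> {"fn": "drive_tool", "kwargs": {
  "claw": [80,80,80,80,80,80,80],
  "slide": [
    [-0.03,0.035,-0.07],
    [-0.06,0.07,-0.15],
    [-0.083,0.105,-0.22],
    [-0.083,0.105,-0.3],
    [-0.083,0.105,-0.37],
    [-0.083,0.105,-0.42],
    [-0.083,0.105,-0.45]
  ],
  "yaw": [0,0,0,0,0,0,0]
}}

```text
time: 10.12
tool_pos: [0.458, -0.1691, 0.2206]
tcp_rot: [-2.121, -2.311, 0.003]
wrist_force: [-0.2, 0.3, 0.6]
width: 0.936
grip_force: 0.0
```

>>> {"fn": "drive_tool", "kwargs": {
  "claw": [42,42,42,42,42,42,42,42],
  "slide": [
    [0,0,0],
    [0,0,0],
    [0,0,0],
    [0,0,0],
    [0,0,0],
    [0,0,0],
    [0,0,0],
    [0,0,0]
  ],
  "yaw": [0,0,0,0,0,0,0,0],
  "newtons": 40
}}

```text
time: 10.78
tool_pos: [0.4603, -0.1708, 0.2252]
tcp_rot: [2.126, 2.311, 0.001]
wrist_force: [-1.0, 0.0, 3.4]
width: 0.572
grip_force: 41.9
```

>>> {"fn": "drive_tool", "kwargs": {
  "claw": [42,42,42,42,42,42,42,42],
  "slide": [
    [0,0,0.06],
    [0,0,0.14],
    [0,0,0.22],
    [0,0,0.3],
    [0,0.05,0.35],
    [0.02,0.12,0.35],
    [0.05,0.19,0.35],
    [0.08,0.26,0.35]
  ],
  "yaw": [0,0,0,0,0,0,0,0]
}}

```text
time: 11.45
tool_pos: [0.4998, -0.0395, 0.4004]
tcp_rot: [2.128, 2.309, 0.002]
wrist_force: [0.4, 0.1, -3.1]
width: 0.568
grip_force: 43.1
```

>>> {"fn": "drive_tool", "kwargs": {
  "claw": [42,42,42,42,42,42,42,42],
  "slide": [
    [0.03,0.07,0],
    [0.06,0.14,0],
    [0.09,0.21,0],
    [0.12,0.28,0],
    [0.15,0.35,0],
    [0.18,0.42,0],
    [0.203,0.46,0],
    [0.203,0.473,0]
  ],
  "yaw": [0,0,0,0,0,0,0,0]
}}

```text
time: 12.12
tool_pos: [0.6026, 0.1994, 0.3985]
tcp_rot: [-2.123, -2.315, -0.002]
wrist_force: [0.4, 0.8, -2.4]
width: 0.569
grip_force: 43.0
```

>>> {"fn": "drive_tool", "kwargs": {
  "claw": [42,42,42,42,42,42,42,42],
  "slide": [
    [0,0,0],
    [0,0,0],
    [0,0,-0.06],
    [0,0,-0.12],
    [0,0,-0.17],
    [0,0,-0.19],
    [0,0,-0.195],
    [0,0,-0.195]
  ],
  "yaw": [0,0,0,0,0,0,0,0]
}}

```text
time: 12.78
tool_pos: [0.6011, 0.1949, 0.3014]
tcp_rot: [-2.128, -2.31, 0.002]
wrist_force: [0.5, -1.1, -1.9]
width: 0.568
grip_force: 43.0
```

>>> {"fn": "drive_tool", "kwargs": {
  "claw": [42,42,42,42,42],
  "slide": [
    [0,0,-0.004],
    [0,0,-0.008],
    [0,0,-0.012],
    [0,0,-0.013],
    [0,0,-0.013]
  ],
  "yaw": [0,0,0,0,0]
}}

```text
time: 13.2
tool_pos: [0.6015, 0.1961, 0.2958]
tcp_rot: [2.127, 2.312, 0.001]
wrist_force: [0.3, 0.6, -2.8]
width: 0.575
grip_force: 43.0
```

>>> {"fn": "drive_tool", "kwargs": {
  "claw": [60,65,70,70,70,70,70,70],
  "slide": [
    [0,0,0],
    [0,0,0],
    [0,0,0],
    [0,0,0],
    [0,0,0.06],
    [0,0,0.14],
    [0,-0.05,0.22],
    [0,-0.12,0.3]
  ],
  "yaw": [0,0,0,0,0,0,0,0]
}}

```text
time: 13.87
tool_pos: [0.6014, 0.1479, 0.4349]
tcp_rot: [2.123, 2.314, 0.003]
wrist_force: [1.3, 0.2, 0.2]
width: 0.817
grip_force: 0.0
```

```bash
python3 jars.py
```

```text
[0.60136816 0.14793471 0.43494402] [2.12319463 2.31448471 0.00313834] [0.2  0.14 1.69 0.   1.3  0.11]
cap px 281 154 n 2714 w [0.6007 0.1934 0.1478] dia 0.0477
```

>>> {"fn": "drive_tool", "kwargs": {
  "claw": [80,80,80,80,80,80,80,80],
  "slide": [
    [-0.03,-0.08,0],
    [-0.06,-0.15,0],
    [-0.1,-0.22,0],
    [-0.14,-0.3,0],
    [-0.17,-0.37,0],
    [-0.2,-0.45,0],
    [-0.24,-0.52,0],
    [-0.27,-0.6,-0.04]
  ],
  "yaw": [0,0,0,0,0,0,0,0]
}}

```text
time: 14.58
tool_pos: [0.4676, -0.1503, 0.4185]
tcp_rot: [2.122, 2.307, 0.004]
wrist_force: [1.9, -0.3, -0.2]
width: 0.938
grip_force: 0.0
```

>>> {"fn": "drive_tool", "kwargs": {
  "claw": [80,80,80,80,80,80],
  "slide": [
    [-0.04,-0.08,-0.02],
    [-0.07,-0.15,-0.04],
    [-0.07,-0.17,-0.04],
    [-0.07,-0.17,-0.04],
    [-0.07,-0.17,-0.04],
    [-0.07,-0.17,-0.04]
  ],
  "yaw": [0,0,0,0,0,0]
}}

```text
time: 15.08
tool_pos: [0.4336, -0.2328, 0.3952]
tcp_rot: [2.127, 2.312, 0.001]
wrist_force: [-0.3, -0.4, -0.1]
width: 0.938
grip_force: 0.0
```

```bash
python3 jars.py
```

```text
[ 0.433615   -0.23283578  0.39515203] [2.12653891e+00 2.31178341e+00 1.27621290e-03] [-0.54 -0.08  2.    0.    1.23 -0.63]
cap px 267 256 n 1397 w [ 0.4273 -0.3009  0.0777] dia 0.0474
cap px 273 339 n 943 w [ 0.4424 -0.4097  0.0775] dia 0.0472
cap px 422 406 n 438 w [ 0.5968 -0.426   0.1394] dia 0.029
```

>>> {"fn": "drive_tool", "kwargs": {
  "claw": [80,80,80,80,80,80,80],
  "slide": [
    [-0.013,-0.06,-0.03],
    [-0.013,-0.12,-0.07],
    [-0.013,-0.137,-0.14],
    [-0.013,-0.137,-0.22],
    [-0.013,-0.137,-0.29],
    [-0.013,-0.137,-0.33],
    [-0.013,-0.137,-0.342]
  ],
  "yaw": [0,0,0,0,0,0,0]
}}

```text
time: 15.72
tool_pos: [0.4257, -0.2993, 0.2196]
tcp_rot: [-2.119, -2.309, 0.001]
wrist_force: [-0.1, 0.5, -0.2]
width: 0.934
grip_force: 0.0
```

>>> {"fn": "drive_tool", "kwargs": {
  "claw": [70,42,42,42,42,42,42,42],
  "slide": [
    [0,0,0],
    [0,0,0],
    [0,0,0],
    [0,0,0],
    [0,0,0],
    [0,0,0],
    [0,0,0],
    [0,0,0]
  ],
  "yaw": [0,0,0,0,0,0,0,0],
  "newtons": 40
}}

```text
time: 16.38
tool_pos: [0.4278, -0.3026, 0.226]
tcp_rot: [2.124, 2.308, 0.002]
wrist_force: [0.4, 1.1, 6.4]
width: 0.572
grip_force: 42.2
```

```bash
python3 -c "
from h import *
for i in range(3):
    s=bot.read_state(); print(s['tool_pos'],s['width']); bot.read_camera('side')"
```

```text
[ 0.42779231 -0.30261407  0.22602541] 0.5715277813139523
[ 0.42777302 -0.30262751  0.22604882] 0.5713159672655187
[ 0.42777429 -0.3026169   0.22603994] 0.57258339456373
```

>>> {"fn": "drive_tool", "kwargs": {
  "claw": [42,42,42,42,42,42,42,42],
  "slide": [
    [0,0,0.06],
    [0,0,0.14],
    [0,0,0.22],
    [0.02,0.03,0.3],
    [0.05,0.08,0.35],
    [0.08,0.15,0.35],
    [0.11,0.22,0.35],
    [0.14,0.29,0.35]
  ],
  "yaw": [0,0,0,0,0,0,0,0]
}}

```text
time: 17.2
tool_pos: [0.4967, -0.1558, 0.4001]
tcp_rot: [2.127, 2.309, 0.001]
wrist_force: [0.9, -0.4, -1.7]
width: 0.573
grip_force: 42.6
```

>>> {"fn": "drive_tool", "kwargs": {
  "claw": [42,42,42,42,42,42,42,42],
  "slide": [
    [0.03,0.07,0],
    [0.06,0.14,0],
    [0.09,0.21,0],
    [0.12,0.28,0],
    [0.15,0.35,0],
    [0.18,0.42,0],
    [0.21,0.49,0],
    [0.218,0.55,0]
  ],
  "yaw": [0,0,0,0,0,0,0,0]
}}

```text
time: 17.87
tool_pos: [0.6067, 0.1204, 0.3987]
tcp_rot: [2.126, 2.312, 0.002]
wrist_force: [0.1, -0.4, -2.3]
width: 0.571
grip_force: 42.6
```

>>> {"fn": "drive_tool", "kwargs": {
  "claw": [42,42,42,42,42,42,42,42],
  "slide": [
    [0,0.019,0],
    [0,0.019,0],
    [0,0.019,0],
    [0,0.019,-0.06],
    [0,0.019,-0.12],
    [0,0.019,-0.16],
    [0,0.019,-0.18],
    [0,0.019,-0.18]
  ],
  "yaw": [0,0,0,0,0,0,0,0]
}}

```text
time: 18.53
tool_pos: [0.604, 0.1256, 0.3054]
tcp_rot: [-2.127, -2.307, 0.008]
wrist_force: [-0.7, 1.0, -2.5]
width: 0.57
grip_force: 42.6
```

```bash
python3 -c "
from h import *
bot.read_camera('side');bot.read_camera('side')
s=bot.read_state(); print(s['tool_pos'],s['width'],s['wrist_force'])"
```

```text
[0.60583572 0.12648683 0.30937333] 0.5727390203035885 [ 0.65467232  0.1203197  -0.38126759]
```

>>> {"fn": "drive_tool", "kwargs": {
  "claw": [42,42,42,42,42,42],
  "slide": [
    [0,0,-0.008],
    [0,0,-0.016],
    [0,0,-0.022],
    [0,0,-0.025],
    [0,0,-0.025],
    [0,0,-0.025]
  ],
  "yaw": [0,0,0,0,0,0]
}}

```text
time: 19.13
tool_pos: [0.6056, 0.1277, 0.2964]
tcp_rot: [2.127, 2.312, 0.0]
wrist_force: [-0.2, -0.6, -1.6]
width: 0.569
grip_force: 42.4
```

>>> {"fn": "drive_tool", "kwargs": {
  "claw": [60,65,70,70,70,70,70,70],
  "slide": [
    [0,0,0],
    [0,0,0],
    [0,0,0],
    [0,0,0],
    [0,0,0.06],
    [0,0,0.14],
    [0,0,0.22],
    [0,-0.05,0.3]
  ],
  "yaw": [0,0,0,0,0,0,0,0]
}}

```text
time: 19.8
tool_pos: [0.6055, 0.1078, 0.4439]
tcp_rot: [-2.123, -2.314, -0.004]
wrist_force: [0.2, 0.8, -0.4]
width: 0.819
grip_force: 0.0
```

```bash
python3 jars.py
```

```text
[0.60550393 0.10781714 0.44393591] [-2.12330895 -2.31449292 -0.00390447] [0.14 0.13 1.69 0.   1.32 0.05]
cap px 280 103 n 2728 w [0.6007 0.1962 0.1479] dia 0.0519
cap px 278 186 n 2436 w [0.6047 0.1239 0.1477] dia 0.0486
```

>>> {"fn": "drive_tool", "kwargs": {
  "claw": [80,80,80,80,80,80,80,80],
  "slide": [
    [-0.03,-0.07,0],
    [-0.06,-0.14,0],
    [-0.09,-0.21,0],
    [-0.12,-0.28,0],
    [-0.15,-0.36,0],
    [-0.19,-0.44,0],
    [-0.22,-0.52,0],
    [-0.26,-0.6,-0.03]
  ],
  "yaw": [0,0,0,0,0,0,0,0]
}}

```text
time: 20.52
tool_pos: [0.4797, -0.1877, 0.4322]
tcp_rot: [2.123, 2.308, 0.003]
wrist_force: [1.4, -1.2, 0.3]
width: 0.933
grip_force: 0.0
```

>>> {"fn": "drive_tool", "kwargs": {
  "claw": [80,80,80,80,80,80,80,80],
  "slide": [
    [-0.03,-0.08,-0.03],
    [-0.06,-0.16,-0.06],
    [-0.062,-0.24,-0.07],
    [-0.062,-0.28,-0.07],
    [-0.062,-0.28,-0.07],
    [-0.062,-0.28,-0.07],
    [-0.062,-0.28,-0.07],
    [-0.062,-0.28,-0.07]
  ],
  "yaw": [0,0,0,0,0,0,0,0]
}}

```text
time: 21.18
tool_pos: [0.4491, -0.3246, 0.3946]
tcp_rot: [-2.126, -2.313, -0.001]
wrist_force: [0.1, -0.1, 0.1]
width: 0.938
grip_force: 0.0
```

```bash
python3 jars.py
```

```text
[ 0.44913662 -0.32457496  0.39464997] [-2.12588326e+00 -2.31293291e+00 -5.13668997e-04] [-0.67  0.04  1.88  0.    1.22 -0.76]
cap px 266 270 n 1337 w [ 0.4427 -0.41    0.0776] dia 0.047
```

>>> {"fn": "drive_tool", "kwargs": {
  "claw": [80,80,80,80,80,80,80,80],
  "slide": [
    [-0.013,-0.06,-0.03],
    [-0.013,-0.12,-0.07],
    [-0.013,-0.173,-0.1],
    [-0.013,-0.173,-0.18],
    [-0.013,-0.173,-0.25],
    [-0.013,-0.173,-0.31],
    [-0.013,-0.173,-0.335],
    [-0.013,-0.173,-0.34]
  ],
  "yaw": [0,0,0,0,0,0,0,0]
}}

```text
time: 21.9
tool_pos: [0.4417, -0.4098, 0.2212]
tcp_rot: [-2.121, -2.309, -0.001]
wrist_force: [0.2, -0.2, -0.3]
width: 0.937
grip_force: 0.0
```

>>> {"fn": "drive_tool", "kwargs": {
  "claw": [70,42,42,42,42,42,42,42],
  "slide": [
    [0,0,0],
    [0,0,0],
    [0,0,0],
    [0,0,0],
    [0,0,0],
    [0,0,0],
    [0,0,0],
    [0,0,0]
  ],
  "yaw": [0,0,0,0,0,0,0,0],
  "newtons": 40
}}

```text
time: 22.57
tool_pos: [0.4436, -0.413, 0.2276]
tcp_rot: [2.124, 2.308, 0.0]
wrist_force: [0.2, 0.5, 8.2]
width: 0.574
grip_force: 42.1
```

```bash
python3 -c "
from h import *
bot.read_camera('side');bot.read_camera('side')
s=bot.read_state(); print(s['tool_pos'],s['width'],s['wrist_force'])"
```

```text
[ 0.44355174 -0.413       0.22756491] 0.5702038132822084 [-0.17774278  1.09444965  6.54202562]
```

>>> {"fn": "drive_tool", "kwargs": {
  "claw": [42,42,42,42,42,42,42,42],
  "slide": [
    [0,0,0.06],
    [0,0,0.14],
    [0,0.01,0.22],
    [0.01,0.04,0.3],
    [0.03,0.09,0.35],
    [0.05,0.16,0.35],
    [0.08,0.23,0.35],
    [0.11,0.3,0.35]
  ],
  "yaw": [0,0,0,0,0,0,0,0]
}}

```text
time: 23.33
tool_pos: [0.4974, -0.2609, 0.4014]
tcp_rot: [2.127, 2.308, 0.001]
wrist_force: [-0.1, -0.2, -1.8]
width: 0.57
grip_force: 42.6
```

>>> {"fn": "drive_tool", "kwargs": {
  "claw": [42,42,42,42,42,42,42,42],
  "slide": [
    [0.03,0.07,0],
    [0.06,0.14,0],
    [0.09,0.21,0],
    [0.12,0.28,0],
    [0.15,0.35,0],
    [0.18,0.42,0],
    [0.21,0.49,0],
    [0.229,0.56,0]
  ],
  "yaw": [0,0,0,0,0,0,0,0]
}}

```text
time: 24.0
tool_pos: [0.6126, 0.0198, 0.4001]
tcp_rot: [2.126, 2.311, 0.002]
wrist_force: [0.7, -1.3, -1.9]
width: 0.569
grip_force: 42.6
```

>>> {"fn": "drive_tool", "kwargs": {
  "claw": [42,42,42,42,42,42,42,42],
  "slide": [
    [0,0.06,0],
    [0,0.086,0],
    [0,0.086,0],
    [0,0.086,-0.06],
    [0,0.086,-0.12],
    [0,0.086,-0.16],
    [0,0.086,-0.18],
    [0,0.086,-0.18]
  ],
  "yaw": [0,0,0,0,0,0,0,0]
}}

```text
time: 24.67
tool_pos: [0.6104, 0.0598, 0.3063]
tcp_rot: [-2.126, -2.308, 0.007]
wrist_force: [-0.6, -0.0, -2.4]
width: 0.569
grip_force: 42.6
```

```bash
python3 -c "
from h import *
bot.read_camera('side');bot.read_camera('side')
s=bot.read_state(); print(s['tool_pos'],s['width'],s['wrist_force'])"
```

```text
[0.61222322 0.0601485  0.31020978] 0.5650870212125748 [ 0.84223644  0.31486033 -1.57125359]
```

>>> {"fn": "drive_tool", "kwargs": {
  "claw": [42,42,42,42,42,42],
  "slide": [
    [0,0,-0.008],
    [0,0,-0.016],
    [0,0,-0.022],
    [0,0,-0.025],
    [0,0,-0.025],
    [0,0,-0.025]
  ],
  "yaw": [0,0,0,0,0,0]
}}

```text
time: 25.27
tool_pos: [0.6122, 0.061, 0.2977]
tcp_rot: [2.126, 2.312, 0.001]
wrist_force: [-1.2, 0.1, 1.7]
width: 0.573
grip_force: 42.6
```

>>> {"fn": "drive_tool", "kwargs": {
  "claw": [60,65,70,70,70,70,70,70],
  "slide": [
    [0,0,0],
    [0,0,0],
    [0,0,0],
    [0,0,0],
    [0,0,0.06],
    [0,0,0.14],
    [0,0,0.22],
    [0,0,0.3]
  ],
  "yaw": [0,0,0,0,0,0,0,0]
}}

```text
time: 25.93
tool_pos: [0.6116, 0.0609, 0.4481]
tcp_rot: [-2.126, -2.311, 0.001]
wrist_force: [0.4, 0.6, -0.3]
width: 0.816
grip_force: 0.0
```

```bash
python3 jars.py;  python3 - <<'E'
from h import *
c=cam('wrist'); save(c,'w5.png'); P=cloud(c)
m=((P[...,2]>.135)&(P[...,2]<.17)&(P[...,0]>.4)&(P[...,0]<.58)&(P[...,1]>-.12)&(P[...,1]<.25)).astype(np.uint8)
k,l,s,ce=cv2.connectedComponentsWithStats(m)
for i in range(1,k):
    if s[i,4]<30: continue
    r=cv2.minAreaRect(P[l==i][:,:2].astype(np.float32)*1000); print(' hi',ce[i].round(),s[i,4],np.round(r[0],1),np.round(r[1],1),round(r[2],2))
E
```

```text
[0.61161321 0.06093584 0.4481198 ] [-2.12649015e+00 -2.31136218e+00  1.42799442e-03] [ 0.06  0.13  1.69 -0.    1.33 -0.02]
cap px 278 42 n 3491 w [0.6008 0.1957 0.1479] dia 0.0556
cap px 277 129 n 2481 w [0.6051 0.1267 0.1479] dia 0.0509
cap px 278 199 n 2245 w [0.6111 0.062  0.1477] dia 0.049
 hi [121.  34.] 967 [473.1 194.4] [30.4 14.9] 4.03
 hi [245.  43.] 102 [577.9 195.7] [23.6  3.9] 89.89
 hi [150. 242.] 440 [490.5   3.5] [22.7 19.4] 68.64
```

View pics/w5.png

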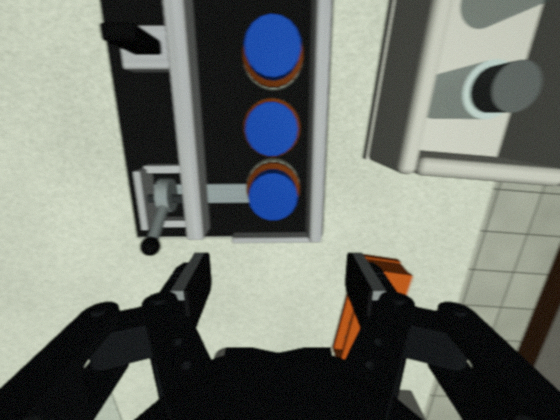

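All three jars stand in the row at (273,45), (272,127), (273,195); lever still free with ball at (150,246), tab at (130,38). Back to the tab.

>>> {"fn": "drive_tool", "kwargs": {
  "claw": [45,45,45,45,45,45,45,45],
  "slide": [
    [-0.05,0.04,0],
    [-0.1,0.08,0],
    [-0.15,0.12,0],
    [-0.2,0.17,0],
    [-0.25,0.22,0],
    [-0.277,0.268,0],
    [-0.277,0.268,0],
    [-0.277,0.268,0]
  ],
  "yaw": [0.5,0.5,0.5,0.5,0.5,0.5,0.5,0.5]
}}

```text
time: 26.7
tool_pos: [0.4722, 0.1963, 0.4468]
tcp_rot: [0.744, 3.052, 0.0]
wrist_force: [-0.1, -0.1, 1.0]
width: 0.53
grip_force: 0.0
```

>>> {"fn": "drive_tool", "kwargs": {
  "claw": [45,45,45,45,45,45,45,45],
  "slide": [
    [0,0,0],
    [0,0,0],
    [0,0,0],
    [0,0,0],
    [0,0,0],
    [0,0,0],
    [0,0,0],
    [0,0,0]
  ],
  "yaw": [0.182,0.182,0.182,0.182,0.182,0.182,0.182,0.182]
}}

```text
time: 27.37
tool_pos: [0.4734, 0.1949, 0.4468]
tcp_rot: [0.129, -3.139, 0.0]
wrist_force: [0.5, -0.6, 0.3]
width: 0.528
grip_force: 0.0
```

```bash
python3 -c "
from h import *
bot.read_camera('side');bot.read_camera('side')
s=bot.read_state(); print(s['tool_pos'],s['tcp_rot'],s['width'],s['wrist_force'])"
```

```text
[0.47343855 0.19491828 0.44690119] [ 1.30323035e-01 -3.13880693e+00  2.52758704e-05] 0.5280448168149822 [-0.50328217 -0.60504999  0.32272477]
```

>>> {"fn": "drive_tool", "kwargs": {
  "claw": [45,45,45,45,45,45],
  "slide": [
    [0,0,-0.08],
    [0,0,-0.16],
    [0,0,-0.23],
    [0,0,-0.28],
    [0,0,-0.299],
    [0,0,-0.299]
  ],
  "yaw": [0,0,0,0,0,0]
}}

```text
time: 27.97
tool_pos: [0.4721, 0.1945, 0.2945]
tcp_rot: [0.131, -3.133, 0.003]
wrist_force: [-0.5, -0.4, 0.3]
width: 0.528
grip_force: 0.0
```

>>> {"fn": "drive_tool", "kwargs": {
  "claw": [5,5,5,5,5,5,5,5],
  "slide": [
    [0,0,0],
    [0,0,0],
    [0,0,0],
    [0,0,0],
    [0,0,0],
    [0,0,0],
    [0,0,0],
    [0,0,0]
  ],
  "yaw": [0,0,0,0,0,0,0,0],
  "newtons": 40
}}

```text
time: 28.63
tool_pos: [0.4748, 0.1936, 0.3001]
tcp_rot: [-0.133, 3.134, -0.005]
wrist_force: [1.7, -9.8, 0.9]
width: 0.159
grip_force: 40.5
```

>>> {"fn": "drive_tool", "kwargs": {
  "claw": [5,5,5,5,5,5,5,5],
  "slide": [
    [0.01,0.0008,0],
    [0.025,0.002,0],
    [0.04,0.0033,0],
    [0.055,0.0046,0],
    [0.07,0.0058,0],
    [0.08,0.0067,0],
    [0.09,0.0075,0],
    [0.1,0.0083,0]
  ],
  "yaw": [0,0,0,0,0,0,0,0]
}}

```text
time: 29.3
tool_pos: [0.5244, 0.1978, 0.3001]
tcp_rot: [-0.133, 3.137, -0.005]
wrist_force: [-2.7, -7.7, 4.0]
width: 0.157
grip_force: 40.8
```

```bash
python3 -c "
from h import *
bot.read_camera('side');bot.read_camera('side')
s=bot.read_state(); print(s['tool_pos'],s['width'],s['wrist_force'])"
```

```text
[0.52513308 0.19787164 0.30015126] 0.15509996365585144 [ 0.94338662 -7.77816397  0.71475409]
```

>>> {"fn": "drive_tool", "kwargs": {
  "claw": [5,5,5,5,5,5,5,5],
  "slide": [
    [0.004,0.0003,0],
    [0.008,0.0007,0],
    [0.012,0.001,0],
    [0.016,0.0013,0],
    [0.019,0.0016,0],
    [0.022,0.0018,0],
    [0.022,0.0018,0],
    [0.022,0.0018,0]
  ],
  "yaw": [0,0,0,0,0,0,0,0]
}}

```text
time: 30.07
tool_pos: [0.5349, 0.1987, 0.3001]
tcp_rot: [-0.133, 3.137, -0.005]
wrist_force: [-3.9, -8.9, 4.3]
width: 0.153
grip_force: 41.0
```

>>> {"fn": "drive_tool", "kwargs": {
  "claw": [5,5,5,5,5,5],
  "slide": [
    [0.002,0.0002,0],
    [0.004,0.0003,0],
    [0.005,0.0004,0],
    [0.005,0.0004,0],
    [0.005,0.0004,0],
    [0.005,0.0004,0]
  ],
  "yaw": [0,0,0,0,0,0]
}}

```text
time: 30.57
tool_pos: [0.5372, 0.1989, 0.3001]
tcp_rot: [-0.133, 3.138, -0.005]
wrist_force: [-4.7, -8.1, 4.7]
width: 0.159
grip_force: 41.0
```

```bash
python3 - <<'E'
from h import *
bot.read_camera('side')
s=bot.read_state(); print(s['tool_pos'],s['width'],s['wrist_force'])
c=cam('wrist');save(c,'w6.png');P=cloud(c)
m=((P[...,2]>.107)&(P[...,2]<.122)&(P[...,0]>.45)&(P[...,0]<.72)).astype(np.uint8)
k,l,st,ce=cv2.connectedComponentsWithStats(m)
for i in range(1,k):
    if st[i,4]<150: continue
    r=cv2.minAreaRect(P[l==i][:,:2].astype(np.float32)*1000); print(ce[i].round(),st[i,4],np.round(r[0],1),np.round(r[1],1),round(r[2],2))
E
```

```text
[0.53719125 0.19891834 0.3001603 ] 0.15464374611305245 [-4.46026565 -8.14847299  4.61160694]
[492. 222.] 3760 [514.8 323.3] [45.5 49.4] 70.12
[278. 224.] 223 [520.8 197.8] [ 3.3 13.9] 4.61
[ 19. 243.] 838 [547.4  43.5] [14.8 23.5] 2.76
[429. 286.] 328 [556.3 296.8] [ 9.6 16.1] 55.72
[ 89. 301.] 7860 [588.9 100.6] [ 43.8 146.5] 4.7
[346. 285.] 490 [560.1 243.4] [ 9.7 26.6] 3.74
[281. 325.] 746 [587.8 206.2] [29.3 12. ] 66.45
```

View pics/w6.png

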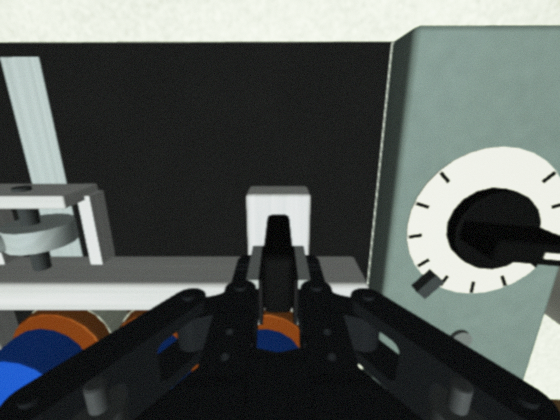

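Bar near the jars at row 270; push a bit more and watch the force.

>>> {"fn": "drive_tool", "kwargs": {
  "claw": [5,5,5,5,5,5],
  "slide": [
    [0.001,0.0001,0],
    [0.002,0.0002,0],
    [0.003,0.0003,0],
    [0.004,0.0003,0],
    [0.004,0.0003,0],
    [0.004,0.0003,0]
  ],
  "yaw": [0,0,0,0,0,0]
}}

```text
time: 31.17
tool_pos: [0.5391, 0.1991, 0.3001]
tcp_rot: [-0.133, 3.138, -0.005]
wrist_force: [-4.7, -8.7, 5.5]
width: 0.162
grip_force: 41.1
```

>>> {"fn": "drive_tool", "kwargs": {
  "claw": [5,5,5,5,5],
  "slide": [
    [0.001,0.0001,0],
    [0.002,0.0002,0],
    [0.002,0.0002,0],
    [0.002,0.0002,0],
    [0.002,0.0002,0]
  ],
  "yaw": [0,0,0,0,0]
}}

```text
time: 31.58
tool_pos: [0.5394, 0.1991, 0.3001]
tcp_rot: [0.133, -3.137, 0.005]
wrist_force: [-8.2, -7.4, 7.2]
width: 0.155
grip_force: 41.3
```

>>> {"fn": "drive_tool", "kwargs": {
  "claw": [5,5,5,5,5],
  "slide": [
    [0.001,0.0001,0],
    [0.002,0.0002,0],
    [0.002,0.0002,0],
    [0.002,0.0002,0],
    [0.002,0.0002,0]
  ],
  "yaw": [0,0,0,0,0]
}}

```text
time: 32.0
tool_pos: [0.5398, 0.1992, 0.3001]
tcp_rot: [0.133, -3.135, 0.005]
wrist_force: [-11.3, -8.7, 9.2]
width: 0.156
grip_force: 41.7
```

>>> {"fn": "drive_tool", "kwargs": {
  "claw": [45,45,45,45,45,45,45,45],
  "slide": [
    [0,0,0],
    [0,0,0],
    [0,0,0],
    [0,0,0.08],
    [0,0,0.16],
    [0,0,0.24],
    [0,0,0.3],
    [0,0,0.3]
  ],
  "yaw": [0,0,0,0,0,0,0,0]
}}

```text
time: 32.67
tool_pos: [0.543, 0.2014, 0.4577]
tcp_rot: [-0.132, 3.123, 0.007]
wrist_force: [0.5, 0.5, 0.8]
width: 0.528
grip_force: 0.0
```

>>> {"fn": "drive_tool", "kwargs": {
  "claw": [0,0,0,0,0,0,0,0],
  "slide": [
    [0,-0.02,0],
    [0,-0.04,0],
    [0,-0.06,0],
    [0,-0.08,0],
    [0,-0.1,0],
    [0,-0.12,0],
    [0,-0.12,0],
    [0,-0.12,0]
  ],
  "yaw": [-0.5,-0.5,-0.5,-0.5,-0.5,-0.5,-0.5,-0.5]
}}

```text
time: 33.33
tool_pos: [0.5413, 0.1401, 0.448]
tcp_rot: [1.398, 2.812, 0.002]
wrist_force: [-0.2, 0.2, -0.4]
width: -0.0
grip_force: 0.0
```

>>> {"fn": "drive_tool", "kwargs": {
  "claw": [0,0,0,0,0,0,0,0],
  "slide": [
    [0,0,0],
    [0,0,0],
    [0,0,0],
    [0,0,0],
    [0,0,0],
    [0,0,0],
    [0,0,0],
    [0,0,0]
  ],
  "yaw": [-0.182,-0.182,-0.182,-0.182,-0.182,-0.182,-0.182,-0.182]
}}

```text
time: 34.0
tool_pos: [0.5411, 0.1406, 0.4477]
tcp_rot: [2.125, 2.314, 0.001]
wrist_force: [0.1, -0.0, -1.3]
width: 0.004
grip_force: 0.0
```

```bash
cat > chk.py <<'E'
from h import *
O=np.array([.5623,.1272]);a=np.radians(4.77);R=np.array([[np.cos(a),-np.sin(a)],[np.sin(a),np.cos(a)]])
s=bot.read_state(); print(s['tool_pos'],s['tcp_rot'],s['q'].round(2))
c=cam('wrist');P=cloud(c);g=cv2.cvtColor(c['color'],cv2.COLOR_RGB2GRAY)
def comps(z0,z1,n,ex=True):
    m=((P[...,2]>z0)&(P[...,2]<z1)&(P[...,0]>.45)&(P[...,0]<.72)&ex).astype(np.uint8)
    k,l,st,ce=cv2.connectedComponentsWithStats(m)
    for i in range(1,k):
        if st[i,4]<n: continue
        r=cv2.minAreaRect(P[l==i][:,:2].astype(np.float32)*1000); print('px',ce[i].round(),st[i,4],'xy',np.round(r[0],1),np.round(r[1],1),round(r[2],1),'shaker',(R.T@(np.array(r[0])/1000-O)).round(4))
comps(.107,.122,400,g>100); print('hi'); comps(.135,.17,40)
E
python3 chk.py; python3 jars.py
```

```text
[0.54106724 0.14064323 0.44771525] [2.12461911e+00 2.31390252e+00 7.62046589e-04] [0.21 0.02 1.8  0.   1.32 0.12]
px [384. 176.] 2667 xy [653.6 141.9] [ 15.3 253.7] 4.8 shaker [0.0922 0.0071]
px [311. 171.] 3693 xy [576.7 141.2] [ 21.3 233.8] 4.8 shaker [0.0155 0.0128]
hi
px [263.   3.] 112 xy [515.2 304.8] [11.6  4.8] 3.0 shaker [-0.0321  0.1809]
px [359. 146.] 2406 xy [611.2 196.5] [49. 49.] 76.9 shaker [0.0545 0.065 ]
px [278. 137.] 555 xy [535.9 199.8] [29.4 13.5] 4.9 shaker [-0.0202  0.0745]
px [353. 217.] 2007 xy [617.1 127.4] [48.8 49.2] 76.5 shaker [ 0.0546 -0.0043]
px [348. 273.] 1513 xy [622.5  65.6] [49.5 42.4] 2.8 shaker [ 0.0549 -0.0664]
px [278. 328.] 53 xy [552.3   2.8] [ 7.5 10.9] 4.4 shaker [-0.0203 -0.1231]
[0.54105016 0.14061746 0.44769055] [2.12505529e+00 2.31351652e+00 6.26337617e-04] [0.21 0.02 1.8  0.   1.32 0.12]
cap px 359 146 n 2400 w [0.6104 0.1975 0.1479] dia 0.0512
cap px 353 217 n 2044 w [0.6158 0.1294 0.1477] dia 0.0495
cap px 348 277 n 1683 w [0.6215 0.0639 0.1476] dia 0.0487
```

>>> {"fn": "drive_tool", "kwargs": {
  "claw": [0,0,0,0,0,0,0,0],
  "slide": [
    [0.029,-0.08,0],
    [0.029,-0.16,0],
    [0.029,-0.24,0],
    [0.029,-0.32,0],
    [0.029,-0.359,-0.06],
    [0.029,-0.359,-0.14],
    [0.029,-0.359,-0.2],
    [0.029,-0.359,-0.25]
  ],
  "yaw": [0,0,0,0,0,0,0,0]
}}

```text
time: 34.77
tool_pos: [0.5545, -0.0398, 0.32]
tcp_rot: [-2.127, -2.31, 0.002]
wrist_force: [-0.1, 0.4, -0.1]
width: -0.004
grip_force: 0.0
```

>>> {"fn": "drive_tool", "kwargs": {
  "claw": [0,0,0,0,0],
  "slide": [
    [0,0,-0.03],
    [0,0,-0.053],
    [0,0,-0.053],
    [0,0,-0.053],
    [0,0,-0.053]
  ],
  "yaw": [0,0,0,0,0]
}}

```text
time: 35.18
tool_pos: [0.5563, -0.039, 0.2975]
tcp_rot: [2.125, 2.311, 0.002]
wrist_force: [0.4, 0.8, -0.9]
width: -0.0
grip_force: 0.0
```

>>> {"fn": "drive_tool", "kwargs": {
  "claw": [0,0,0,0,0,0,0,0],
  "slide": [
    [-0.0013,0.016,0],
    [-0.0027,0.032,0],
    [-0.004,0.048,0.004],
    [-0.0053,0.064,0.009],
    [-0.0067,0.08,0.014],
    [-0.0078,0.094,0.018],
    [-0.009,0.108,0.022],
    [-0.01,0.12,0.024]
  ],
  "yaw": [0,0,0,0,0,0,0,0]
}}

```text
time: 35.85
tool_pos: [0.5504, 0.0221, 0.3084]
tcp_rot: [2.126, 2.312, 0.001]
wrist_force: [1.2, -0.7, 0.2]
width: -0.001
grip_force: 0.5
```

>>> {"fn": "drive_tool", "kwargs": {
  "claw": [0,0,0,0,0,0,0,0],
  "slide": [
    [-0.0008,0.01,-0.003],
    [-0.0017,0.02,-0.008],
    [-0.0023,0.028,-0.014],
    [-0.003,0.036,-0.019],
    [-0.0035,0.042,-0.023],
    [-0.0038,0.046,-0.024],
    [-0.0038,0.046,-0.024],
    [-0.0038,0.046,-0.024]
  ],
  "yaw": [0,0,0,0,0,0,0,0]
}}

```text
time: 36.52
tool_pos: [0.5492, 0.0438, 0.2965]
tcp_rot: [2.126, 2.311, 0.001]
wrist_force: [1.3, -3.6, 5.4]
width: 0.0
grip_force: 3.1
```

>>> {"fn": "drive_tool", "kwargs": {
  "claw": [0,0,0,0],
  "slide": [
    [0,0.003,0],
    [0,0.005,0],
    [0,0.005,0],
    [0,0.005,0]
  ],
  "yaw": [0,0,0,0]
}}

```text
time: 36.85
tool_pos: [0.5491, 0.045, 0.2964]
tcp_rot: [2.124, 2.31, -0.002]
wrist_force: [2.0, -10.1, 4.4]
width: -0.001
grip_force: 5.5
```

>>> {"fn": "drive_tool", "kwargs": {
  "claw": [0,0,0,0,0,0,0,0],
  "slide": [
    [0,-0.02,0],
    [0,-0.03,0.06],
    [0,-0.03,0.14],
    [0,0,0.22],
    [0,0.08,0.3],
    [0,0.16,0.3],
    [0,0.24,0.3],
    [0,0.24,0.3]
  ],
  "yaw": [0,0,0,0,0,0,0,0]
}}

```text
time: 37.52
tool_pos: [0.5478, 0.1712, 0.4466]
tcp_rot: [-2.121, -2.312, -0.005]
wrist_force: [-0.8, 0.9, 0.4]
width: 0.001
grip_force: 0.0
```

```bash
python3 chk.py;  python3 -c "
from h import *
save(load('wrist'),'w7.png')"
```

```text
[0.54783628 0.17117444 0.44661511] [-2.12116288 -2.31241829 -0.00542617] [0.26 0.05 1.77 0.01 1.32 0.17]
px [374. 195.] 2350 xy [652.  161.2] [ 16.  214.6] 4.5 shaker [0.0922 0.0265]
px [301. 182.] 2750 xy [572.9 170.2] [ 20.1 176.1] 4.7 shaker [0.0142 0.0419]
hi
px [255.  24.] 719 xy [515.4 321.3] [36.5 12.2] 89.4 shaker [-0.0306  0.1974]
px [346. 180.] 2211 xy [611.1 196.8] [48.9 49. ] 60.9 shaker [0.0544 0.0653]
px [267. 172.] 569 xy [535.5 199.7] [29.5 14. ] 4.7 shaker [-0.0207  0.0745]
px [342. 247.] 1879 xy [617.4 127.5] [49.  49.3] 48.0 shaker [ 0.055  -0.0043]
px [334. 287.] 355 xy [618.8  80. ] [44.  13.9] 11.8 shaker [ 0.0524 -0.0518]
```

View pics/w7.png

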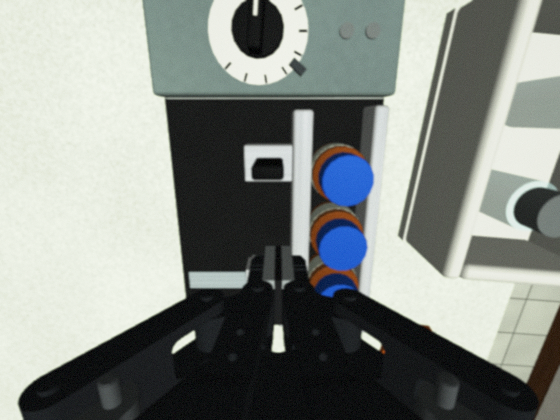

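Jars clamped at (345,175), (340,245), (335,285); the dial at (257,25) is unchanged. Check the lever with the side camera while moving over the dial.

>>> {"fn": "drive_tool", "kwargs": {
  "claw": [50,50,50,50,50,50,50,50],
  "slide": [
    [-0.015,0.08,0],
    [-0.03,0.16,0],
    [-0.045,0.24,0],
    [-0.06,0.3,0],
    [-0.067,0.32,0],
    [-0.067,0.32,0],
    [-0.067,0.32,0],
    [-0.067,0.32,0]
  ],
  "yaw": [-0.0265,-0.0265,-0.0265,-0.0265,-0.0265,-0.0265,-0.0265,-0.0265]
}}

```text
time: 38.23
tool_pos: [0.5154, 0.3249, 0.4451]
tcp_rot: [2.223, 2.22, -0.003]
wrist_force: [0.5, 0.4, -0.6]
width: 0.583
grip_force: 0.0
```

```bash
cat > dial.py <<'E'
from h import *
O=np.array([.5623,.1272]);a=np.radians(4.77);R=np.array([[np.cos(a),-np.sin(a)],[np.sin(a),np.cos(a)]])
s=bot.read_state(); print(s['tool_pos'],s['tcp_rot'],s['q'].round(2))
c=cam('wrist');P=cloud(c);g=cv2.cvtColor(c['color'],cv2.COLOR_RGB2GRAY)
near=np.hypot(P[...,0]-.5154,P[...,1]-.3262)<.07
m=((P[...,2]>.134)&(P[...,2]<.146)&near).astype(np.uint8)
r=cv2.minAreaRect(P[m>0][:,:2].astype(np.float32)*1000); print('grip',np.round(r[0],1),np.round(r[1],1),round(r[2],1))
w=(m>0)&(g>110); print('line',P[w].mean(0).round(4),w.sum(), 'world dir from axis',np.degrees(np.arctan2(*(P[w].mean(0)[:2]-np.array(r[0])/1000)[::-1])).round(1))
b=((P[...,2]>.1)&(P[...,2]<.105)&near&(g>140)).astype(np.uint8); pts=P[b>0][:,:2].astype(np.float32)*1000; print('disc',cv2.minEnclosingCircle(pts), cv2.minAreaRect(pts))
d=((P[...,2]>.1055)&(P[...,2]<.111)&near&(np.hypot(P[...,0]-.5154,P[...,1]-.3262)>.042)).astype(np.uint8)
q=P[d>0].mean(0); print('mark',q.round(4),d.sum(),'dir',np.degrees(np.arctan2(q[1]-.3262,q[0]-.5154)).round(1))
E
python3 dial.py; python3 - <<'E'
from h import *
c=cam('side'); P=cloud(c)
m=((P[...,2]>.125)&(P[...,2]<.17)&(P[...,0]>.52)&(P[...,0]<.575)&(P[...,1]>-.05)&(P[...,1]<.12))
print(m.sum(),P[m].mean(0),P[m].min(0),P[m].max(0))
E
```

```text
[0.51535883 0.3249442  0.44513657] [ 2.22252479  2.22015759 -0.00331312] [ 0.52  0.12  1.7  -0.    1.32  0.52]
grip [515.  326.8] [45. 12.] 89.5
line [0.5152 0.335  0.1404] 88 world dir from axis 88.8
disc ((515.2816162109375, 326.64300537109375), 48.1630744934082) ((514.8714599609375, 326.4078063964844), (94.87962341308594, 94.20884704589844), 51.86343765258789)
mark [0.5559 0.2974 0.1082] 104 dir -35.5
48 [0.54595885 0.06744194 0.14459255] [0.53726248 0.05314274 0.12527268] [0.55424305 0.08072495 0.15976679]
```

>>> {"fn": "drive_tool", "kwargs": {
  "claw": [50,50,50,50,50,50,50],
  "slide": [
    [0,0.003,-0.08],
    [0,0.003,-0.16],
    [0,0.003,-0.23],
    [0,0.003,-0.28],
    [0,0.003,-0.312],
    [0,0.003,-0.312],
    [0,0.003,-0.312]
  ],
  "yaw": [0,0,0,0,0,0,0]
}}

```text
time: 38.92
tool_pos: [0.5152, 0.3267, 0.2892]
tcp_rot: [-2.223, -2.219, 0.004]
wrist_force: [0.7, 1.0, 0.3]
width: 0.583
grip_force: 0.0
```

>>> {"fn": "drive_tool", "kwargs": {
  "claw": [5,5,5,5,5,5,5,5],
  "slide": [
    [0,0,0],
    [0,0,0],
    [0,0,0],
    [0,0,0],
    [0,0,0],
    [0,0,0],
    [0,0,0],
    [0,0,0]
  ],
  "yaw": [0,0,0,0,0,0,0,0],
  "newtons": 25
}}

```text
time: 39.58
tool_pos: [0.5153, 0.3284, 0.2924]
tcp_rot: [2.221, 2.221, 0.003]
wrist_force: [-1.5, -0.7, 6.2]
width: 0.132
grip_force: 29.1
```

>>> {"fn": "drive_tool", "kwargs": {
  "claw": [5,5,5,5,5,5,5,5],
  "slide": [
    [0,0,0],
    [0,0,0],
    [0,0,0],
    [0,0,0],
    [0,0,0],
    [0,0,0],
    [0,0,0],
    [0,0,0]
  ],
  "yaw": [-0.03,-0.06,-0.09,-0.12,-0.15,-0.18,-0.21,-0.24]
}}

```text
time: 40.25
tool_pos: [0.5168, 0.3277, 0.2925]
tcp_rot: [2.883, 1.241, 0.009]
wrist_force: [3.8, -3.7, 1.7]
width: 0.132
grip_force: 28.5
```

>>> {"fn": "drive_tool", "kwargs": {
  "claw": [5,5,5,5,5,5,5,5],
  "slide": [
    [0,0,0],
    [0,0,0],
    [0,0,0],
    [0,0,0],
    [0,0,0],
    [0,0,0],
    [0,0,0],
    [0,0,0]
  ],
  "yaw": [-0.03,-0.06,-0.09,-0.12,-0.15,-0.18,-0.21,-0.24]
}}

```text
time: 40.92
tool_pos: [0.5176, 0.3261, 0.2924]
tcp_rot: [3.136, 0.094, 0.012]
wrist_force: [6.6, -12.0, 3.7]
width: 0.134
grip_force: 28.7
```

>>> {"fn": "drive_tool", "kwargs": {
  "claw": [50,50,50,50,50,50,50,50],
  "slide": [
    [0,0,0],
    [0,0,0],
    [0,0,0],
    [0,0,0.08],
    [0,0,0.16],
    [0,0,0.24],
    [0,0,0.3],
    [0,0,0.3]
  ],
  "yaw": [0,0,0,0,0,0,0,0]
}}

```text
time: 41.58
tool_pos: [0.5163, 0.3294, 0.4496]
tcp_rot: [-3.132, -0.101, -0.02]
wrist_force: [1.2, 0.2, 1.4]
width: 0.587
grip_force: 0.0
```

>>> {"fn": "drive_tool", "kwargs": {
  "claw": [50,50,50,50,50,50,50,50],
  "slide": [
    [0,0,0],
    [0,0,0],
    [0,0,0],
    [0,0,0],
    [0,0,0],
    [0,0,0],
    [0,0,0],
    [0,0,0]
  ],
  "yaw": [0.25,0.25,0.25,0.25,0.25,0.25,0.25,0.25]
}}

```text
time: 42.25
tool_pos: [0.5147, 0.3284, 0.4397]
tcp_rot: [-2.862, -1.296, 0.001]
wrist_force: [0.5, 0.4, -0.2]
width: 0.585
grip_force: 0.0
```

>>> {"fn": "drive_tool", "kwargs": {
  "claw": [50,50,50,50,50,50,50,50],
  "slide": [
    [0,0,0],
    [0,0,0],
    [0,0,0],
    [0,0,0],
    [0,0,0],
    [0,0,0],
    [0,0,0],
    [0,0,0]
  ],
  "yaw": [0.25,0.25,0.25,0.25,0.25,0.25,0.25,0.25]
}}

```text
time: 42.92
tool_pos: [0.5148, 0.3283, 0.4398]
tcp_rot: [-2.15, -2.29, 0.0]
wrist_force: [-0.6, 0.2, 0.4]
width: 0.588
grip_force: 0.0
```

>>> {"fn": "drive_tool", "kwargs": {
  "claw": [50,50,50,50,50,50,50,50],
  "slide": [
    [0,0,0],
    [0,0,0],
    [0,0,0],
    [0,0,0],
    [0,0,0],
    [0,0,0],
    [0,0,0],
    [0,0,0]
  ],
  "yaw": [0.25,0.25,0.25,0.25,0.25,0.25,0.25,0.25]
}}

```text
time: 43.58
tool_pos: [0.5149, 0.3282, 0.4398]
tcp_rot: [-1.112, -2.938, 0.0]
wrist_force: [0.2, 1.1, -0.4]
width: 0.586
grip_force: 0.0
```

>>> {"fn": "drive_tool", "kwargs": {
  "claw": [50,50,50,50,50,50,50,50],
  "slide": [
    [0,0,0],
    [0,0,0],
    [0,0,0],
    [0,0,0],
    [0,0,0],
    [0,0,0],
    [0,0,0],
    [0,0,0]
  ],
  "yaw": [0.25,0.25,0.25,0.25,0.25,0.25,0.25,0.25]
}}

```text
time: 44.25
tool_pos: [0.5149, 0.3282, 0.4399]
tcp_rot: [0.096, -3.14, -0.0]
wrist_force: [-0.2, -0.2, 0.1]
width: 0.583
grip_force: 0.0
```

```bash
python3 dial.py
```

```text
[0.51492272 0.32817267 0.43987631] [ 9.60370915e-02 -3.13991763e+00 -8.71550089e-05] [ 0.53  0.12  1.71  0.    1.31 -1.11]
grip [515.2 325.5] [45.8 11.8] 3.5
line [0.5281 0.3264 0.1402] 122 world dir from axis 3.8
disc ((510.9730224609375, 333.3091735839844), 59.64958953857422) ((517.4048461914062, 331.4103698730469), (107.53616333007812, 95.74527740478516), 70.74109649658203)
mark [0.5556 0.2969 0.1083] 112 dir -36.1
```

>>> {"fn": "drive_tool", "kwargs": {
  "claw": [50,50,50,50,50,50,50],
  "slide": [
    [0,-0.004,-0.08],
    [0,-0.004,-0.16],
    [0,-0.004,-0.23],
    [0,-0.004,-0.28],
    [0,-0.004,-0.3],
    [0,-0.004,-0.3],
    [0,-0.004,-0.3]
  ],
  "yaw": [0,0,0,0,0,0,0]
}}

```text
time: 44.88
tool_pos: [0.5154, 0.3263, 0.2905]
tcp_rot: [-0.097, 3.14, 0.0]
wrist_force: [0.9, -0.3, 0.7]
width: 0.585
grip_force: 0.0
```

>>> {"fn": "drive_tool", "kwargs": {
  "claw": [5,5,5,5,5,5,5,5],
  "slide": [
    [0,0,0],
    [0,0,0],
    [0,0,0],
    [0,0,0],
    [0,0,0],
    [0,0,0],
    [0,0,0],
    [0,0,0]
  ],
  "yaw": [0,0,0,0,0,0,0,0],
  "newtons": 25
}}

```text
time: 45.55
tool_pos: [0.5161, 0.3254, 0.2927]
tcp_rot: [-0.099, 3.136, -0.001]
wrist_force: [-0.2, -5.3, 6.0]
width: 0.135
grip_force: 29.9
```

>>> {"fn": "drive_tool", "kwargs": {
  "claw": [5,5,5,5,5,5,5,5],
  "slide": [
    [0,0,0],
    [0,0,0],
    [0,0,0],
    [0,0,0],
    [0,0,0],
    [0,0,0],
    [0,0,0],
    [0,0,0]
  ],
  "yaw": [-0.035,-0.07,-0.105,-0.14,-0.175,-0.21,-0.22,-0.22]
}}

```text
time: 46.22
tool_pos: [0.516, 0.3249, 0.2927]
tcp_rot: [0.972, 2.984, -0.002]
wrist_force: [-0.6, -8.4, 6.7]
width: 0.134
grip_force: 30.1
```

>>> {"fn": "drive_tool", "kwargs": {
  "claw": [5,5,50,50,50,50,50,50],
  "slide": [
    [0,0,0],
    [0,0,0],
    [0,0,0],
    [0,0,0],
    [0,0,0],
    [0,0,0.08],
    [0,0,0.16],
    [0,0,0.24]
  ],
  "yaw": [0,0,0,0,0,0,0,0]
}}

```text
time: 46.88
tool_pos: [0.5145, 0.3261, 0.4103]
tcp_rot: [-0.97, -2.986, 0.003]
wrist_force: [0.7, 0.3, -0.7]
width: 0.588
grip_force: 0.0
```

>>> {"fn": "drive_tool", "kwargs": {
  "claw": [50,50,50,50],
  "slide": [
    [0,0,0.08],
    [0,0,0.08],
    [0,0,0.08],
    [0,0,0.08]
  ],
  "yaw": [0,0,0,0]
}}

```text
time: 47.22
tool_pos: [0.5148, 0.3262, 0.45]
tcp_rot: [0.97, 2.988, 0.001]
wrist_force: [0.7, -0.3, -1.1]
width: 0.583
grip_force: 0.0
```

```bash
python3 dial.py; python3 - <<'E'
from h import *
save(load('wrist'),'w8.png')
c=cam('side'); P=cloud(c)
m=((P[...,2]>.125)&(P[...,2]<.17)&(P[...,0]>.52)&(P[...,0]<.575)&(P[...,1]>-.05)&(P[...,1]<.12))
print('lever',m.sum(),P[m].mean(0),P[m].max(0))
O=np.array([.5623,.1272]);a=np.radians(4.77);R=np.array([[np.cos(a),-np.sin(a)],[np.sin(a),np.cos(a)]])
hsv=cv2.cvtColor(c['color'],cv2.COLOR_RGB2HSV); m=cv2.inRange(hsv,(105,150,60),(125,255,255)); k,l,st,ce=cv2.connectedComponentsWithStats(m)
for i in range(1,k):
    p=P[l==i]; p=p[(p[:,2]>.11)&(p[:,2]<.16)&(p[:,0]<.7)&(p[:,1]>0)]
    if len(p)>10: print('jar cap',ce[i].round(),p[:,2].max().round(4),(R.T@(p[:,:2].mean(0)-O)).round(3))
E
```

```text
[0.51481478 0.32618731 0.45003172] [9.70359008e-01 2.98779546e+00 7.16658978e-04] [ 0.52  0.12  1.69  0.    1.33 -0.42]
grip [514.5 326. ] [11.2 45.2] 54.0
line [0.5249 0.3181 0.14  ] 97 world dir from axis -37.1
disc ((515.0864868164062, 325.9560241699219), 48.81805419921875) ((514.7533569335938, 326.0104064941406), (95.17993927001953, 95.06805419921875), 72.47917938232422)
mark [0.5554 0.2967 0.1084] 90 dir -36.4
lever 48 [0.54576134 0.06658844 0.14526783] [0.55391563 0.08169921 0.1610126 ]
jar cap [275. 178.] 0.1532 [ 0.05 -0.02]
```

View pics/w8.png

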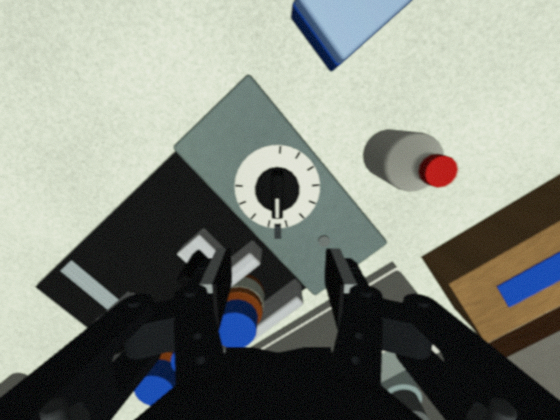

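The pointer line (277,210) points straight at the mark (278,231). One last check of the jars before handing in.

>>> {"fn": "drive_tool", "kwargs": {
  "claw": [50,50,50,50,50,50,50,50],
  "slide": [
    [0,-0.08,0],
    [0,-0.16,0],
    [0,-0.24,0],
    [0,-0.32,0],
    [0,-0.35,0],
    [0,-0.35,0],
    [0,-0.35,0],
    [0,-0.35,0]
  ],
  "yaw": [-0.25,-0.25,-0.25,-0.25,-0.25,-0.25,-0.25,-0.25]
}}

```text
time: 47.98
tool_pos: [0.5146, 0.1503, 0.4477]
tcp_rot: [-2.041, -2.385, 0.005]
wrist_force: [-0.7, -0.4, -0.4]
width: 0.586
grip_force: 0.0
```

```bash
python3 chk.py; python3 jars.py
```

```text
[0.51463141 0.15028751 0.44765305] [-2.04116647 -2.38488385  0.00501181] [ 0.24 -0.02  1.84  0.    1.32  0.08]
px [334. 194.] 3653 xy [577.2 127.8] [ 21.9 261.5] 4.6 shaker [ 0.0149 -0.0006]
px [410. 184.] 2063 xy [652.3 153.4] [ 15.2 231. ] 4.7 shaker [0.0919 0.0186]
hi
px [324.   8.] 353 xy [524.7 318.9] [12.2 22.7] 56.1 shaker [-0.0215  0.1941]
px [388. 167.] 2344 xy [610.9 196.5] [48.8 49.4] 46.4 shaker [0.0542 0.065 ]
px [310. 152.] 570 xy [535.4 199.4] [30.  14.1] 4.9 shaker [-0.0208  0.0742]
px [375. 235.] 1959 xy [616.9 127.5] [49.  49.3] 82.8 shaker [ 0.0545 -0.0043]
px [298. 271.] 302 xy [545.2  79.3] [18.4 17.8] 9.3 shaker [-0.021  -0.0463]
px [377. 282.] 440 xy [632.2  75.6] [15.8 41.9] 55.9 shaker [ 0.0654 -0.0572]
[0.51468994 0.15064217 0.44787595] [-2.03827981 -2.38765331  0.00463747] [ 0.24 -0.02  1.84  0.    1.32  0.08]
cap px 388 167 n 2375 w [0.6096 0.1979 0.1478] dia 0.0516
cap px 376 236 n 2027 w [0.6155 0.129  0.1477] dia 0.0494
cap px 375 285 n 505 w [0.629  0.0749 0.1478] dia 0.0373
```

All three jars are clamped at shaker x ≈ 0.054 (the third is partly hidden by a finger). The lever ball is at y = -0.046, which is the locked position.

```bash
python3 -c "
from workcell import bot
print(bot.finish_job())"
```

```text
the job is handed in; nothing more can be done
None
```

I handed the job in at about 48 s: my last camera checks showed the three squat jars clamped upright against the fence, the lever locked and the dial pointer within about 1° of the set mark, but the hand-in call returned no verdict.

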